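Restock the spring pusher lane with two cartons from the open case

TASK

The narrow pusher lane on the store-room bench has run empty: restock it with two of the three white ampoule cartons from the open case, one at a time and kept upright. Push each one in over the front lips against the spring pusher and let it down gently behind the lips, without dropping it, so that in the end both stand upright and square on the lane floor, one behind the other, held against the lips by the pusher. Leave the third carton standing in its case, and the jars, bottle, can, tub and label roll around where they are.

Things in the scene. Friction and masses are not known exactly. Their poses are not given: they have to be found in the camera images.
- lane: spring pusher tray (shelf lane) of grey sheet metal, fixed, 68 mm wide, 208 deep, walls 116 high and 3 thick, floor top 4 mm above the bench, open above and in front; the narrower of two trays, empty at first. Origin: bench level, centreline, under the inner (rear) face of the front lips; x runs into the lane to its rear, y left, z up. Seated cartons: x = 17 and 51 mm, z = 4 mm, their x along lane x
- lane_mouth (a point): 4 mm above the lane's origin (lane floor, inner face of the lips), axes as the lane. Two steel lips, 3 mm thick (x -3 to 0), 16 mm above this floor, stand left and right (|y| 15 to 31 mm). The floor has slick glide strips (friction about 0.25). Inside width 62 mm, so 3 mm play each side of a carton's narrow edges: no room there for fingers; inside, hold it by its broad faces
- lane_apron (a point): on the bench, on the lane's centreline, 70 mm before the inner face of the lips (lane x = -70 mm), axes as the lane. The bench is clear here, from lane x = -120 to -20 mm and 60 mm to each side: a place to set a carton down. From x = -18 mm the side walls flare in to the 62 mm mouth; a 16 mm high ticket holder reaches x = -10 mm
- pusher_face (a point): middle of the front face of the lane's black pusher paddle, 56 mm wide, from 6 to 114 mm above the bench; 8 mm behind the inner face of the lips when the lane is empty
- pusher (a joint): travel of the lane's spring pusher to the rear, m: 0 at its front stop (empty lane, face 8 mm behind the lips), 0.026 behind one seated carton, 0.060 behind two, at most 0.142. The spring pushes forward with 5 N at 0, 6.7 N at the end, damping 20 N s/m; let go, it comes forward by itself at about 0.2 m/s
- case: low open cardboard case, fixed, 116 (x) x 68 (y) mm, walls 48 mm high and 4 thick, floor 4 mm thick. Origin: centre of its underside. Three cartons stand in it in a row along its x at about -36, 0, 36 mm, broad faces 2 mm apart (no room for a finger between), their axes along the case's, tops 116 mm above the bench; the narrow edges are free above the walls
- carton1: white board carton of glass ampoules, 34 (its x) x 56 (its y) x 112 mm tall (z), 0.13 to 0.23 kg, flat top; one of three alike, upright in the case at the start. Origin: centre of its underside. Broad faces are square to its x, narrow edges square to its y
- carton2: white board carton of glass ampoules, 34 (its x) x 56 (its y) x 112 mm tall (z), 0.13 to 0.23 kg, flat top; one of three alike, upright in the case at the start. Origin: centre of its underside. Broad faces are square to its x, narrow edges square to its y
- carton3: white board carton of glass ampoules, 34 (its x) x 56 (its y) x 112 mm tall (z), 0.13 to 0.23 kg, flat top; one of three alike, upright in the case at the start. Origin: centre of its underside. Broad faces are square to its x, narrow edges square to its y
- jar_lane: the wider pusher tray, 82 mm wide, otherwise built and framed like the lane; it holds two white jars and is no part of the job
- lane_jar1: white screw-cap jar, 70 mm across, 100 mm high, first in the wider tray, behind its lips; origin at the centre of its underside. Bystander
- lane_jar2: the same, second in the wider tray. Bystander
- amber_bottle: amber glass bottle, 62 mm across, 135 mm high, origin at the centre of its underside. Bystander on the left of the bench
- steel_can: steel can, 74 mm across, 110 mm high, origin at the centre of its underside. Bystander on the right of the bench
- label_roll: roll of blank paper labels lying flat, 90 mm across, 48 mm high, origin at the centre of its underside. Bystander on the right of the bench
- tub: white plastic tub with a lid 80 mm across, 80 mm high, origin at the centre of its underside. Bystander on the left of the bench
Things that resemble listed ones, but are neither listed nor needed, are in the scene too. Leave any green or yellow look-alike of the carton2 alone.

How it is judged:
By the outcome, as a careful person would: the job done as asked, in the order asked, and still so for the second after the job is handed in, with the robot touching nothing.
It also fails if it takes over 72 s, if anything falls off the work surface, if the arm or the gripper's body presses on something with over 40 N, if the wrist force passes 120 N, or if a joint passes its speed limit or range.

ROBOT

A 6-joint arm with a two-finger parallel gripper is mounted at the origin on the work surface. World frame = base frame: x ahead of the robot, y to its left, z up, the work surface at z = 0. Lengths are in m, angles in rad, forces in N, time in s.
With the tool pointing down it reaches from about 0.225 to 0.875 m from the base axis. Payload 3.4 kg.
Tool frame: the origin (TCP) lies midway between the tips of the shut fingers; the grasp point (between the pads) lies 19 mm behind it (manip.tcp_to_grasp is the distance from the TCP to the grasp point, in m); x points along the fingers, y is the direction in which the jaws open and shut, and the axes are right-handed (so a half turn about x gives the same grasp; the last joint's range is limited). The gripper opens to 85 mm and grips with 20 to 120 N. Pads are 22 mm wide; open, the fingers measure 114 mm over their backs; the gripper's body (76 mm by 85 mm) begins 54 mm behind the grasp point. The pads swing forward as they close: fully open they stand 13 mm farther back than shut.
Start: joints at [-1.252, 0.276, 1.505, -0, 1.361, -0.121], TCP at [0.245, -0.52, 0.231] pointing down, gripper open.
Joint ranges: [-2.89, 2.89], [-0.75, 2.08], [0.22, 2.7], [-1.18, 4.32], [0.11, 2.71], [-2.7, 2.7]. Speed limits (rad/s): [2.57, 2.57, 3.14, 3.14, 3.14, 3.14].

INTERFACE

Orientations are given as a unit quaternion [w, x, y, z].
In Python, from rig import readout, eyes, job, manip gives the robot as it stands. The module is installed in compiled form; this text tells all that it offers.
- The arm moves only by the tool carry_out, never from a script. Its argument "deltas" is one flat list of numbers, 7 for each row, row after row: the shift along the tool's x, y, z scaled (see below), then the turn, a rotation vector about the tool's x, y, z scaled (see below), then the opening, from -1 (shut) to 1 (fully open). In form: [dx, dy, dz, ax, ay, az, grip, dx, dy, dz, ax, ay, az, grip, ...]. A call has 1 to 10 rows; each row shifts and turns the commanded pose from where the row before left it, along the tool's axes as they then stand; what a row does not reach is not made up. The controller multiplies each number of a shift by 60 mm and each number of a turn by 4 degrees. A row lasts 1/8 s, in which the tool goes at most 62.5 mm and 10.7 degrees, less where a joint would pass 70% of its speed; a pose out of reach is approached as far as the arm can. A call with a number of a shift or a turn outside -1 to 1 is refused whole. A call with a gripper value outside its range is refused whole. The fingers move at their own pace and stop on an object; "newtons" is the grip in N (left out, the last holds). Time passes only in rows, so rows that do not move let the fingers close. It gives the time, the measured TCP pose, the force and the opening at its end, in the units of the state.
- readout.get_state(): the state, without advancing time (a new reading comes with each control period).
- eyes.get_image(name): name is "scene" or "top" or "wrist"; returns a dict with "color" (384x512x3 uint8, red, green, blue), "z_map" (384x512 float32, m along the optical axis (not along the pixel's ray), 0 where there is no reading), "mtx" (3x3 intrinsics, pixels), "origin" and "orientation" of the camera in the world. Camera axes: x right, y down, z forward; pixel columns grow to the right and rows downward; lengths in m; the calibration is good to about 2 mm. A picture is of the moment at which its call begins.
- job.sign_off(): hands the job in, once; it reports no verdict.
The state is a dict: "clock": time; "qpos": joint angles; "qd": joint speeds; "effort": joint torques, N m; "position": TCP position; "ee_rot": TCP orientation; "contact_force": force on the tool from outside, world axes, zero at the start; "moment": the same for the moment, N m; "width": finger opening in m.
Only numpy, scipy, OpenCV 4.12 (cv2) and the standard library are available. Lean on these libraries where they do the work, as an engineer would, in place of code of your own. Each camera call takes 0.05 s, during which the arm holds its last target.

## Working session

There is one attempt and no reset: what is moved stays moved. The work goes in short steps, Python scripts to look and compute and a tool call to move; the robot and the scene stay as the last step left them, time stands still between calls to the robot, and variables do not carry over. Pictures are saved under pics/ and viewed, and the job is handed in when it is done.

Besides the shell and the picture viewer there is one more tool, called as a command line: name --argument value ..., lists and objects as JSON in quotes. carry_out: Moves the arm, as the interface text tells. Its arguments: {"type":"object","properties":{"deltas":{"type":"array"},"newtons":{"type":"number"}},"required":["deltas"]}

```bash
mkdir -p pics; ls; python3 - <<'E'
from rig import readout, eyes, job, manip
import cv2
print(readout.get_state(), manip.tcp_to_grasp)
for n in ["scene","top","wrist"]:
    im=eyes.get_image(n); cv2.imwrite(f"pics/{n}0.png",im["color"][:,:,::-1]); print(n,im["mtx"].tolist(),im["origin"],im["orientation"])
E
```

```text
pics
{'clock': 0.0, 'qpos': array([-1.25198452e+00,  2.76609911e-01,  1.50616037e+00,  2.61114435e-05,
        1.36072757e+00, -1.21008239e-01]), 'qd': array([ 0.00065538,  0.00059996,  0.00042114, -0.00054751,  0.00144225,
        0.00132174]), 'effort': array([-1.86589328e-03, -4.16780376e+01, -2.45808667e+01, -4.64347722e-04,
        1.09971355e-02, -1.24210121e-05]), 'position': array([ 0.24464722, -0.51975043,  0.23042038]), 'ee_rot': array([-0.15357641, -0.69002017, -0.15491879,  0.69013522]), 'contact_force': array([ 0.40576202, -0.72217813, -0.19089308]), 'moment': array([ 0.02916757, -0.04117669,  0.01803707]), 'width': 0.08551420863434227} 0.0187
scene [[425.7505399348113, 0.0, 255.55357242439825], [0.0, 425.7505399348113, 199.02831377107321], [0.0, 0.0, 1.0]] [ 1.19522816 -0.53017641  0.96207474] [-0.33967654  0.83572406  0.40299353 -0.15421202]
top [[359.9144249886239, 0.0, 243.8592210684372], [0.0, 359.9144249886239, 195.80227900846054], [0.0, 0.0, 1.0]] [0.36578522 0.01791787 1.13377677] [-0.05523492  0.71052699 -0.69847725  0.06503872]
wrist [[292.70187039659334, 0.0, 254.84508420619898], [0.0, 292.70187039659334, 192.81999604564015], [0.0, 0.0, 1.0]] [ 0.30642418 -0.49161474  0.37363232] [ 0.11403316  0.83672048 -0.53058311 -0.07332698]
```

View pics/scene0.png

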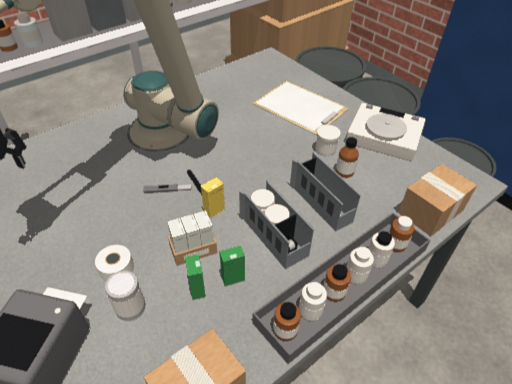

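View pics/top0.png

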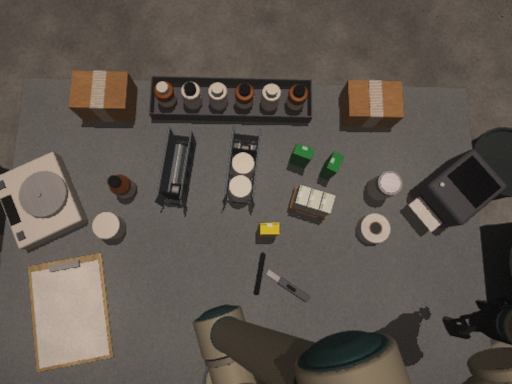

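View pics/wrist0.png

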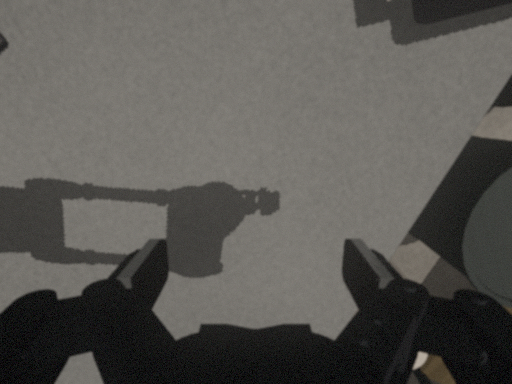

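```bash
cat > h.py <<'E'
import numpy as np, cv2
from rig import readout, eyes
from scipy.spatial.transform import Rotation as R
def q2R(q): return R.from_quat([q[1],q[2],q[3],q[0]]).as_matrix()
def grab(n): 
    im=eyes.get_image(n); np.savez(f"pics/{n}.npz",**im); return im
def cloud(im):
    z=im["z_map"]; v,u=np.mgrid[:z.shape[0],:z.shape[1]]
    K=im["mtx"]; p=np.dstack([(u-K[0,2])/K[0,0]*z,(v-K[1,2])/K[1,1]*z,z])
    return p@q2R(im["orientation"]).T+im["origin"]
def proj(im,p):
    c=(np.atleast_2d(p)-im["origin"])@q2R(im["orientation"]); K=im["mtx"]
    return np.c_[c[:,0]/c[:,2]*K[0,0]+K[0,2],c[:,1]/c[:,2]*K[1,1]+K[1,2]]
def crop(im,u0,v0,u1,v1,s,f):
    c=im["color"][v0:v1,u0:u1,::-1]; cv2.imwrite(f,cv2.resize(c,None,fx=s,fy=s,interpolation=cv2.INTER_CUBIC))
def load(n): return dict(np.load(f"pics/{n}.npz"))
E
python3 - <<'E'
from h import *
t=grab("top"); s=grab("scene")
crop(t,140,120,350,250,3.8,"pics/topc.png"); crop(s,150,130,370,310,3.5,"pics/scenec.png")
# height map of region
P=cloud(t); print(P[200,400],P[170,240], P[200,310], P[170,177])
# ortho height map 1mm: from both
for nm,im in (("t",t),("s",s)):
    P=cloud(im).reshape(-1,3); C=im["color"].reshape(-1,3)
    x0,y0,W,H=0.25,-0.30,560,460
    img=np.zeros((H//2,W//2,3),np.uint8); zb=np.full((H//2,W//2),-1.)
    iu=((0.26-P[:,1])*500).astype(int); iv=((0.71-P[:,0])*500).astype(int)
    ok=(iu>=0)&(iu<W//2)&(iv>=0)&(iv<H//2)&(im["z_map"].ravel()>0)
    for i in np.where(ok)[0]:
        if P[i,2]>zb[iv[i],iu[i]]: zb[iv[i],iu[i]]=P[i,2]
    hm=np.clip(zb/0.15*255,0,255).astype(np.uint8)
    cv2.imwrite(f"pics/hm_{nm}.png",cv2.resize(cv2.applyColorMap(hm,cv2.COLORMAP_JET),None,fx=2.8,fy=2.5,interpolation=0))
E
```

```text
[ 0.55667248 -0.49857248 -0.00126857] [0.62004003 0.017555   0.10274321] [ 0.53175751 -0.18445091  0.11872738] [0.63979457 0.21960022 0.00660154]
```

View pics/topc.png

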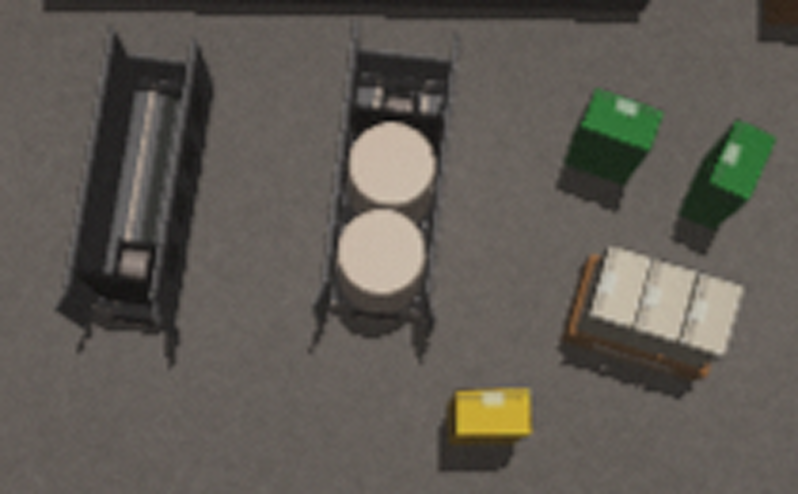

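View pics/scenec.png

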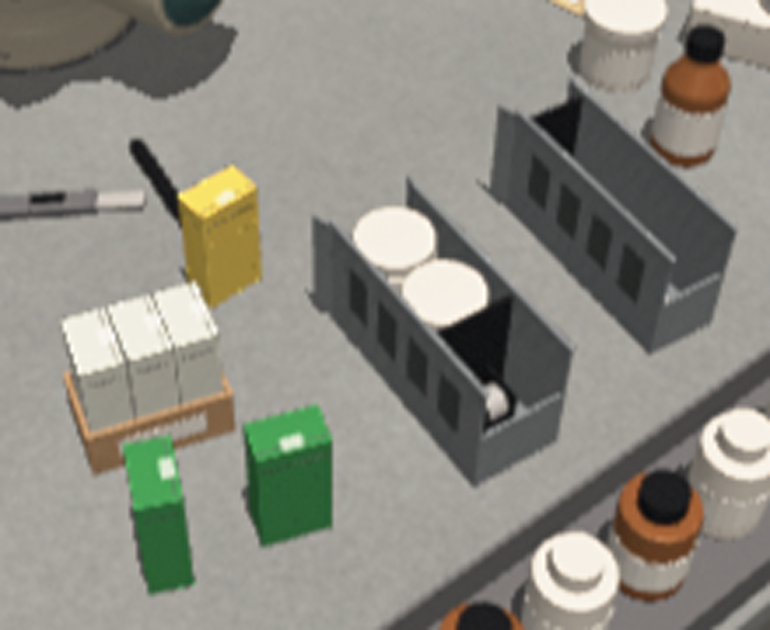

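View pics/hm_t.png

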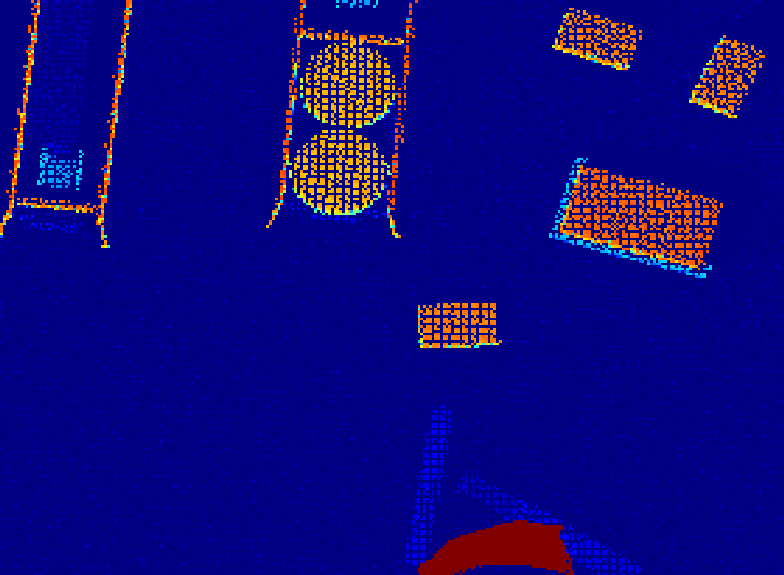

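```bash
python3 - <<'E'
from h import *
for nm in ("top","scene"):
    im=load(nm); P=cloud(im); C=im["color"].astype(int)
    def sel(x0,x1,y0,y1,z0,z1): return (im["z_map"]>0)&(P[...,0]>x0)&(P[...,0]<x1)&(P[...,1]>y0)&(P[...,1]<y1)&(P[...,2]>z0)&(P[...,2]<z1)
    m=sel(.48,.61,-.27,-.13,.105,.128); q=P[m]
    print(nm,"cart",m.sum(),cv2.minAreaRect(q[:,:2].astype(np.float32)*1000), np.median(q[:,2]), q[:,:2].mean(0))
    m=sel(.5,.80,.15,.28,.10,.128); q=P[m]
    from numpy.linalg import svd
    print(" lane",m.sum(),cv2.minAreaRect(q[:,:2].astype(np.float32)*1000),np.median(q[:,2]))
    # paddle pts
    m=sel(.5,.80,.12,.28,.095,.128); q=P[m]
    cv2.imwrite(f"pics/l_{nm}.png",(m*255).astype(np.uint8))
    np.save(f"pics/lane_{nm}.npy",q)
    b=sel(.45,.5,-.1,.2,-.02,.02); print(" bench",np.median(P[b][:,2]))
E
python3 - <<'E'
import sys; sys.path.insert(0,'.')
import numpy as np,cv2
for nm in("top","scene"):
    q=np.load(f"pics/lane_{nm}.npy"); im=np.full((700,400,3),255,np.uint8)
    for p in q: cv2.circle(im,(int((.28-p[1])*2200),int((.80-p[0])*2200)),1,(0,0,255),-1)
    cv2.imwrite(f"pics/lp_{nm}.png",im[:600])
a=[cv2.imread(f"pics/lp_{n}.png") for n in("top","scene")]
cv2.imwrite("pics/lp.png",np.hstack(a))
E
```

```text
top cart 734 ((537.012939453125, -198.37159729003906), (105.79806518554688, 57.47731018066406), 73.85225677490234) 0.11669257139302036 [ 0.53606214 -0.19756285]
 lane 436 ((630.486572265625, 210.05615234375), (79.07048797607422, 227.32733154296875), 82.91513061523438) 0.1166726764602316
 bench 0.0009025798571817845
scene cart 769 ((535.787841796875, -202.6017303466797), (106.38202667236328, 60.89012145996094), 74.77538299560547) 0.11665794115247219 [ 0.53910337 -0.20410282]
 lane 685 ((627.8524780273438, 204.13511657714844), (79.50239562988281, 223.70460510253906), 82.38410949707031) 0.11105635006362358
 bench 0.0014418021631389388
```

View pics/lp.png

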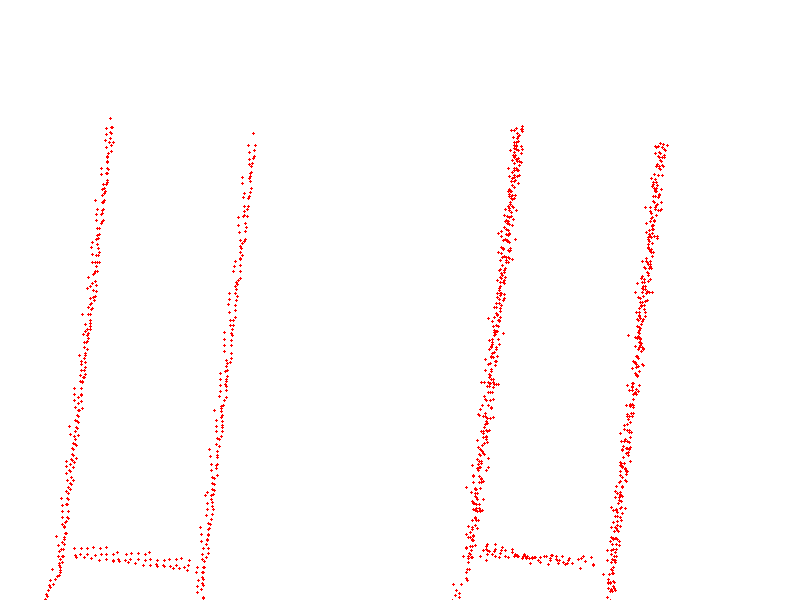

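```bash
cat >> h.py <<'E'
def st(): 
    s=readout.get_state(); M=q2R(s["ee_rot"]); return s,M
def plan(x,y,z,yaw):
    """target TCP, jaw(tool y) yaw deg mod 180; print shift in tool units and turn units (tool vertical)"""
    s,M=st(); p=s["position"]
    t=R.from_euler('z',yaw,degrees=True).as_matrix()
    Y=t@[1,0,0]; X=np.array([0,0,-1.]); best=None
    for sg in (1,-1):
        T=np.c_[X,sg*Y,np.cross(X,sg*Y)]
        rv=R.from_matrix(M.T@T).as_rotvec(degrees=True)
        print("sg",sg,"turn(units of 4deg)",np.round(rv/4,2)," q6",s["qpos"][5].round(2))
    d=M.T@(np.array([x,y,z])-p)/.06
    print("clock",s["clock"],"p",p.round(4),"shift units (tool, before turning)",d.round(2),"| world mm",((np.array([x,y,z])-p)*1000).round(1))
def pose():
    s,M=st(); print("t",round(s["clock"],2),"p",s["position"].round(4),"toolx",M[:,0].round(3),"jaw yaw",np.degrees(np.arctan2(M[1,1],M[0,1])).round(1),"F",s["contact_force"].round(1),"w",round(s["width"],4),"q",s["qpos"].round(2))
E
python3 - <<'E'
from h import *
pose()
for nm in("top","scene"):
    q=np.load(f"pics/lane_{nm}.npy")
    for it in [0]:
        # walls: rotate by approx yaw -7.1 
        y=-7.2
        for _ in range(3):
            Rm=R.from_euler('z',-y,degrees=True).as_matrix()[:2,:2]; r=q[:,:2]@Rm.T
            res=[]
            lo=np.percentile(r[:,1],15);hi=np.percentile(r[:,1],85); mid=(lo+hi)/2
            xf=r[np.abs(r[:,1]-mid)<.026]; xf=xf[xf[:,0]<np.median(xf[:,0])+.02]
            xm=np.median(xf[:,0])
            sl=[]
            for c in (lo,hi):
                m=(np.abs(r[:,1]-c)<.008)&(r[:,0]>xm+.0)&(r[:,0]<xm+.19)
                f=np.polyfit(r[m][:,0],r[m][:,1],1); sl.append(f[0]); res.append(np.median(r[m][:,1]))
            y+=np.degrees(np.mean(sl))
        c=Rm.T@[xm,np.mean(res)]
        print(nm,"yaw",y,np.degrees(sl),"walls",np.round(res,4),"width",res[1]-res[0],"paddle x",xf[:,0].min(),xf[:,0].max(),xm,"center",c)
E
```

```text
t 0.25 p [ 0.2447 -0.5201  0.2309] toolx [-0.     0.001 -1.   ] jaw yaw -64.8 F [ 0.3  0.  -0.5] w 0.0856 q [-1.25  0.28  1.51  0.    1.36 -0.12]
top yaw -6.798960504615452 [-0.1196216   0.11962187] walls [0.2502 0.3153] width 0.06501286162637665 paddle x 0.5138007836322247 0.5198993439256414 0.5155691882733261 center [0.5454168  0.21972246]
scene yaw -6.615976912262767 [-0.13733972  0.13741256] walls [0.2447 0.3096] width 0.06497697832465987 paddle x 0.5138277286975234 0.5214308889811888 0.517777961799497 center [0.54626152 0.21564753]
```

```bash
python3 - <<'E'
from h import *
s,M=st()
im=grab("wrist"); C=q2R(im["orientation"]); print("cam off tool",M.T@(im["origin"]-s["position"]),"opt axis tool",M.T@C[:,2],"cam x",M.T@C[:,0])
a=np.radians(74); cx=np.array([np.cos(a),np.sin(a)])
c=np.array([.5365,-.2005]); print("left carton", c+.036*cx)
l=c+.036*cx; plan(l[0]-.02,l[1]-.06,.25,-16)
E
```

```text
cam off tool [-0.14311847  0.00053881 -0.06792202] opt axis tool [9.63182572e-01 1.16735703e-04 2.68848135e-01] cam x [ 1.19073225e-05  9.99999886e-01 -4.76866300e-04]
left carton [ 0.54642294 -0.16589458]
sg 1 turn(units of 4deg) [-1.22e+01 -0.00e+00  1.00e-02]  q6 -0.12
sg -1 turn(units of 4deg) [3.28e+01 1.00e-02 1.00e-02]  q6 -0.12
clock 0.3 p [ 0.2447 -0.5202  0.231 ] shift units (tool, before turning) [-0.31 -2.44 -6.34] | world mm [281.7 294.3  19. ]
```

carry_out --deltas '[-0.04,-0.4,-0.88,0,0,0,1,-0.04,-0.4,-0.88,0,0,0,1,-0.04,-0.4,-0.88,0,0,0,1,-0.04,-0.4,-0.88,0,0,0,1,-0.04,-0.4,-0.88,0,0,0,1,-0.04,-0.4,-0.88,0,0,0,1,-0.04,-0.4,-0.88,0,0,0,1,-0.04,-0.4,-0.9,0,0,0,1,0,0,0,-1,0,0,1,0,0,0,-1,0,0,1]'

```text
clock: 1.55
position: [0.5469, -0.1651, 0.2503]
ee_rot: [-0.204, -0.677, -0.204, 0.677]
contact_force: [0.6, 0.4, 0.5]
width: 0.0851
```

carry_out --deltas '[0,0,0,-1,0,0,1,0,0,0,-1,0,0,1,0,0,0,-1,0,0,1,0,0,0,-1,0,0,1,0,0,0,-1,0,0,1,0,0,0,-1,0,0,1,0,0,0,-1,0,0,1,0,0,0,-1,0,0,1,0,0,0,-1,0,0,1,0,0,0,-1,0,0,1]'

```text
clock: 2.8
position: [0.5463, -0.1662, 0.2504]
ee_rot: [-0.422, -0.567, -0.422, 0.567]
contact_force: [0.7, 0.2, 0.4]
width: 0.0853
```

```bash
python3 - <<'E'
from h import *
pose()
im=grab("wrist"); cv2.imwrite("pics/w1.png",im["color"][:,:,::-1])
P=cloud(im); m=(im["z_map"]>0)&(P[...,2]>.105)&(P[...,2]<.128)&(P[...,0]>.45)&(P[...,0]<.63)
q=P[m]; print(m.sum(),cv2.minAreaRect(q[:,:2].astype(np.float32)*1000),np.median(q[:,2]))
plan(.546,-.166,.25,-16)
E
```

```text
t 2.8 p [ 0.5463 -0.1662  0.2504] toolx [-0. -0. -1.] jaw yaw -16.7 F [0.7 0.2 0.4] w 0.0853 q [-0.42  0.26  1.48 -0.    1.4  -0.13]
8149 ((539.990478515625, -128.4233856201172), (179.92056274414062, 261.0191650390625), 0.022953789681196213) 0.11618619732633978
sg 1 turn(units of 4deg) [-0.15  0.    0.  ]  q6 -0.13
sg -1 turn(units of 4deg) [44.85  0.   -0.  ]  q6 -0.13
clock 2.85 p [ 0.5463 -0.1662  0.2504] shift units (tool, before turning) [ 0.01 -0.01 -0.  ] | world mm [-0.3  0.2 -0.4]
```

View pics/w1.png

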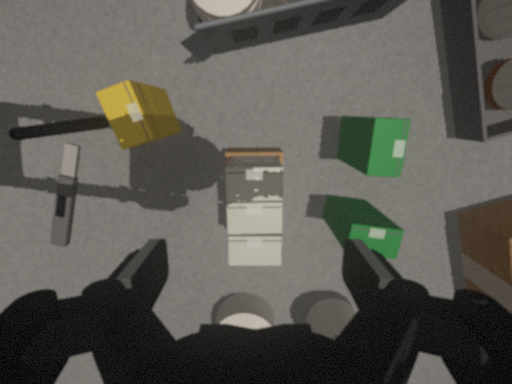

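```bash
python3 - <<'E'
from h import *
im=load("wrist"); P=cloud(im); m=(im["z_map"]>0)&(P[...,2]>.110)&(P[...,2]<.124)
m[:150]=0;m[275:]=0;m[:,:215]=0;m[:,295:]=0
q=P[m]; print(m.sum(),cv2.minAreaRect(q[:,:2].astype(np.float32)*1000),np.median(q[:,2]))
vs,us=np.where(m);print(us.min(),us.max(),vs.min(),vs.max())
crop(im,200,130,310,280,4,"pics/w1c.png")
a=np.radians(73.5);Rm=np.array([[np.cos(a),np.sin(a)],[-np.sin(a),np.cos(a)]]); r=q[:,:2]@Rm.T
lo,hi=np.percentile(r,[1,99],axis=0); print(lo,hi,hi-lo, Rm.T@((lo+hi)/2))
E
```

```text
5463 ((535.181640625, -200.58920288085938), (105.56179809570312, 56.24732208251953), 73.73548889160156) 0.11639960160943907
225 282 166 264
[-0.09114136 -0.5974528 ] [ 0.01184237 -0.54285241] [0.10298373 0.0546004 ] [ 0.53541251 -0.1999488 ]
```

View pics/w1c.png

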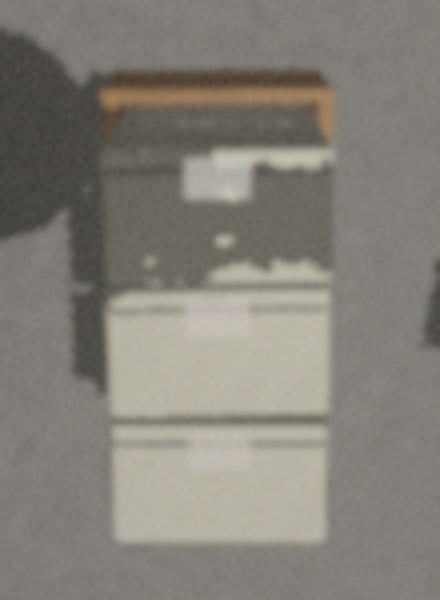

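carry_out --deltas '[0.6,-0.02,0,-0.1,0,0,1,0.7,0,0,0,0,0,1,0.7,0,0,0,0,0,1,0.6,0,0,0,0,0,1,0.4,0,0,0,0,0,1,0.1,0,0,0,0,0,1,0,0,0,0,0,0,-1,0,0,0,0,0,0,-1,0,0,0,0,0,0,-1,0,0,0,0,0,0,-1]' --newtons 30

```text
clock: 4.1
position: [0.546, -0.1662, 0.0657]
ee_rot: [0.424, 0.567, 0.423, -0.566]
contact_force: [-0.4, -1.1, 5.4]
width: 0.0558
```

```bash
python3 - <<'E'
from h import *
pose()
E
```

```text
t 4.1 p [ 0.546  -0.1662  0.0657] toolx [ 0.002 -0.001 -1.   ] jaw yaw -16.4 F [-0.4 -1.1  5.4] w 0.0558 q [-0.42  0.41  1.75 -0.    0.98 -0.13]
```

```bash
cat >> h.py <<'E'
def rows(p0,yaw0,p1,yaw1,nsh,nt,grip):
    """yaw0->yaw1 over nt rows, shift over first nsh rows; prints rows"""
    out=[];y=yaw0;d=(np.array(p1)-np.array(p0))/nsh
    for i in range(max(nsh,nt)):
        a=np.radians(y);Y=np.array([np.cos(a),np.sin(a),0]);Z=np.array([np.sin(a),-np.cos(a),0])
        r=[0,0,0,0,0,0,grip]
        if i<nsh: r[:3]=[round(-d[2]/.06,2),round(d@Y/.06,2),round(d@Z/.06,2)]
        if i<nt: dy=(yaw1-yaw0)/nt; r[3]=round(-dy/4,2); y+=dy
        out.append(r)
    for i in range(0,len(out),10): print(sum(out[i:i+10],[]))
E
python3 - <<'E'
from h import *
pose()
rows([.546,-.166,.2],-16.4,[.468,.227,.2],-96.8,8,21,-1)
E
```

```text
t 4.1 p [ 0.546  -0.1662  0.0657] toolx [ 0.002 -0.001 -1.   ] jaw yaw -16.4 F [-0.4 -1.1  5.4] w 0.0558 q [-0.42  0.41  1.75 -0.    0.98 -0.13]
[np.float64(-0.0), np.float64(-0.39), np.float64(-0.74), 0.96, 0, 0, -1, np.float64(-0.0), np.float64(-0.44), np.float64(-0.71), 0.96, 0, 0, -1, np.float64(-0.0), np.float64(-0.48), np.float64(-0.68), 0.96, 0, 0, -1, np.float64(-0.0), np.float64(-0.53), np.float64(-0.65), 0.96, 0, 0, -1, np.float64(-0.0), np.float64(-0.57), np.float64(-0.61), 0.96, 0, 0, -1, np.float64(-0.0), np.float64(-0.61), np.float64(-0.57), 0.96, 0, 0, -1, np.float64(-0.0), np.float64(-0.64), np.float64(-0.53), 0.96, 0, 0, -1, np.float64(-0.0), np.float64(-0.68), np.float64(-0.49), 0.96, 0, 0, -1, 0, 0, 0, 0.96, 0, 0, -1, 0, 0, 0, 0.96, 0, 0, -1]
[0, 0, 0, 0.96, 0, 0, -1, 0, 0, 0, 0.96, 0, 0, -1, 0, 0, 0, 0.96, 0, 0, -1, 0, 0, 0, 0.96, 0, 0, -1, 0, 0, 0, 0.96, 0, 0, -1, 0, 0, 0, 0.96, 0, 0, -1, 0, 0, 0, 0.96, 0, 0, -1, 0, 0, 0, 0.96, 0, 0, -1, 0, 0, 0, 0.96, 0, 0, -1, 0, 0, 0, 0.96, 0, 0, -1]
[0, 0, 0, 0.96, 0, 0, -1]
```

carry_out --deltas '[-0.3,0,0,0,0,0,-1,-0.6,0,0,0,0,0,-1,-0.6,0,0,0,0,0,-1,-0.6,0,0,0,0,0,-1,-0.3,0,0,0,0,0,-1]'

```text
clock: 4.72
position: [0.5458, -0.1661, 0.2106]
ee_rot: [0.424, 0.567, 0.423, -0.566]
contact_force: [-0.8, 0.5, -1.7]
width: 0.0556
```

carry_out --deltas '[0,-0.39,-0.74,0.96,0,0,-1,0,-0.44,-0.71,0.96,0,0,-1,0,-0.48,-0.68,0.96,0,0,-1,0,-0.53,-0.65,0.96,0,0,-1,0,-0.57,-0.61,0.96,0,0,-1,0,-0.61,-0.57,0.96,0,0,-1,0,-0.64,-0.53,0.96,0,0,-1,0,-0.68,-0.49,0.96,0,0,-1,0,0,0,0.96,0,0,-1,0,0,0,0.96,0,0,-1]'

```text
clock: 5.98
position: [0.4664, 0.2281, 0.2081]
ee_rot: [-0.214, -0.674, -0.214, 0.674]
contact_force: [0.4, -0.9, -1.4]
width: 0.0557
```

carry_out --deltas '[0,0,0,0.96,0,0,-1,0,0,0,0.96,0,0,-1,0,0,0,0.96,0,0,-1,0,0,0,0.96,0,0,-1,0,0,0,0.96,0,0,-1,0,0,0,0.96,0,0,-1,0,0,0,0.96,0,0,-1,0,0,0,0.96,0,0,-1,0,0,0,0.96,0,0,-1,0,0,0,0.96,0,0,-1]'

```text
clock: 7.22
position: [0.4667, 0.2272, 0.2081]
ee_rot: [0.02, -0.707, 0.021, 0.707]
contact_force: [0.2, -0.4, -2.3]
width: 0.0558
```

```bash
python3 - <<'E'
from h import *
pose()
im=grab("wrist"); cv2.imwrite("pics/w2.png",im["color"][:,:,::-1])
im=grab("scene"); cv2.imwrite("pics/s2.png",im["color"][:,:,::-1])
E
```

```text
t 7.22 p [0.4667 0.2272 0.2081] toolx [-0.001 -0.    -1.   ] jaw yaw -93.3 F [ 0.2 -0.4 -2.3] w 0.0558 q [ 0.32  0.21  1.66 -0.    1.28  1.95]
```

View pics/w2.png

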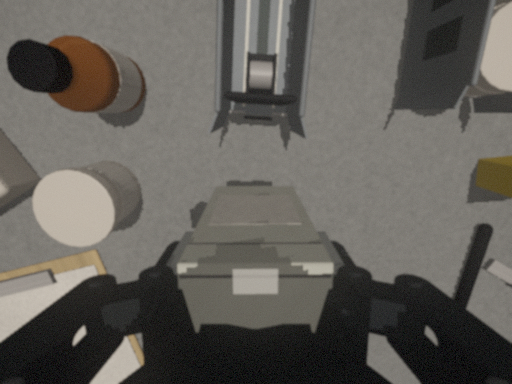

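View pics/s2.png

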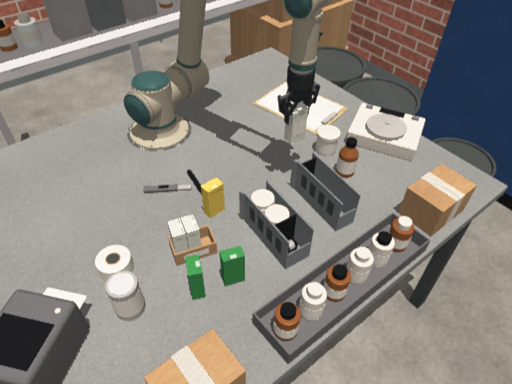

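```bash
python3 - <<'E'
from h import *
im=load("wrist"); P=cloud(im); z=im["z_map"]
crop(im,190,20,340,190,4,"pics/w2c.png")
m=(z>0); m[190:]=0; m[:,:195]=0;m[:,335:]=0
q=P[m]
print("bench",np.median(P[140:170,220:300].reshape(-1,3)[:,2]))
w=q[(q[:,2]>.10)&(q[:,2]<.128)]
y=-6.6
for _ in range(4):
    a=np.radians(y);Rm=np.array([[np.cos(a),np.sin(a)],[-np.sin(a),np.cos(a)]]); r=w[:,:2]@Rm.T
    h=np.histogram(r[:,1],bins=np.arange(.20,.36,.002)); 
    L=r[(r[:,1]>.2775)&(r[:,0]>.525)];Rr=r[(r[:,1]<.2775)&(r[:,0]>.525)]
    res=[];sl=[]
    for s in (L,Rr):
        c=np.median(s[:,1]); s=s[np.abs(s[:,1]-c)<.005]; sl.append(np.polyfit(s[:,0],s[:,1],1)[0]); res.append(np.median(s[:,1]))
    y+=np.degrees(np.mean(sl))
print("yaw",y,np.degrees(sl),"walls",res,res[0]-res[1],"mid",np.mean(res))
print([(round(a,3),int(b)) for a,b in zip(h[1],h[0]) if b])
mid=np.mean(res)
pd=r[np.abs(r[:,1]-mid)<.025]; print("paddle top x",np.percentile(pd[:,0],[2,10,50,90,98]))
r=np.c_[q[:,:2]@Rm.T,q[:,2]]
f=r[np.abs(r[:,1]-mid)<.03]
for lo in np.arange(.47,.53,.003):
    s=f[(f[:,0]>=lo)&(f[:,0]<lo+.003)]
    if len(s): print(round(lo,3),len(s),np.percentile(s[:,2],[5,50,95]).round(3), end=" ; ")
o=Rm.T@[np.percentile(pd[:,0],5)-.008,mid]; print("\norigin",o)
E
```

```text
bench 0.0004069044340156147
yaw -6.6945048635729005 [-0.07179534  0.07182954] walls [np.float64(0.3120606876413165), np.float64(0.24878772891552353)] 0.06327295872579297 mid 0.28042420827842
[(np.float64(0.24), 13), (np.float64(0.242), 32), (np.float64(0.244), 87), (np.float64(0.246), 328), (np.float64(0.248), 566), (np.float64(0.25), 54), (np.float64(0.252), 13), (np.float64(0.254), 17), (np.float64(0.256), 23), (np.float64(0.258), 20), (np.float64(0.26), 24), (np.float64(0.262), 23), (np.float64(0.264), 23), (np.float64(0.266), 24), (np.float64(0.268), 19), (np.float64(0.27), 22), (np.float64(0.272), 23), (np.float64(0.274), 23), (np.float64(0.276), 25), (np.float64(0.278), 20), (np.float64(0.28), 24), (np.float64(0.282), 19), (np.float64(0.284), 22), (np.float64(0.286), 26), (np.float64(0.288), 19), (np.float64(0.29), 27), (np.float64(0.292), 20), (np.float64(0.294), 21), (np.float64(0.296), 24), (np.float64(0.298), 20), (np.float64(0.3), 26), (np.float64(0.302), 20), (np.float64(0.304), 25), (np.float64(0.306), 18), (np.float64(0.308), 1), (np.float64(0.31), 421), (np.float64(0.3
[... 210 characters left out ...]
] ; 0.473 129 [-0.001  0.     0.002] ; 0.476 132 [-0.001  0.001  0.002] ; 0.479 131 [-0.001  0.     0.002] ; 0.482 133 [-0.001  0.     0.001] ; 0.485 137 [-0.001  0.     0.002] ; 0.488 136 [-0.001  0.     0.002] ; 0.491 135 [-0.001  0.     0.001] ; 0.494 123 [-0.001  0.001  0.016] ; 0.497 142 [-0.001  0.015  0.017] ; 0.5 142 [-0.001  0.001  0.021] ; 0.503 154 [0.003 0.006 0.022] ; 0.506 140 [0.003 0.005 0.006] ; 0.509 147 [0.003 0.004 0.006] ; 0.512 428 [0.004 0.097 0.115] ; 0.515 292 [0.113 0.114 0.115] ; 0.518 110 [0.112 0.114 0.115] ; 0.521 10 [0.049 0.05  0.052] ; 0.524 97 [0.003 0.014 0.05 ] ; 0.527 191 [0.004 0.014 0.05 ] ; 0.53 173 [0.004 0.037 0.05 ] ; 
origin [0.5345173  0.21960978]
```

View pics/w2c.png

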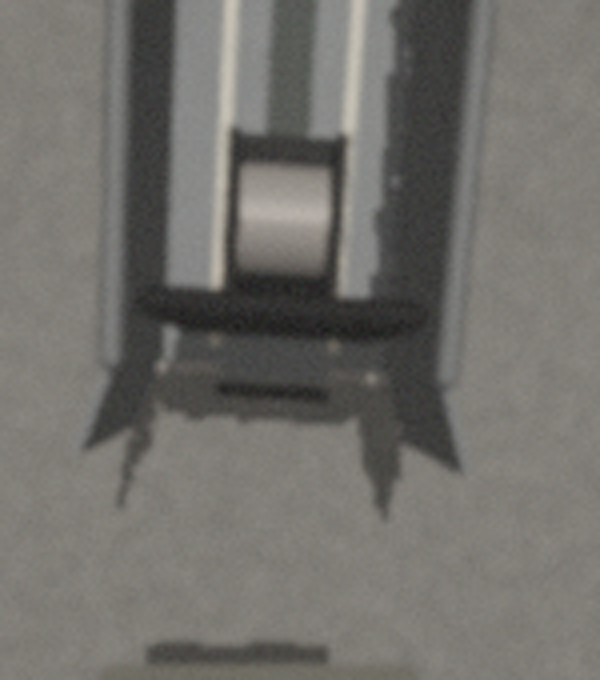

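```bash
python3 - <<'E'
from h import *
im=load("wrist"); P=cloud(im); z=im["z_map"]
s,M=st(); 
T=(P-s["position"])@M  # tool coords
m=(z>0); m[:180]=0; m[335:]=0; m[:,:150]=0; m[:,365:]=0
q=T[m]
for lo in np.arange(-.06,.10,.01):
    k=q[(q[:,0]>=lo)&(q[:,0]<lo+.01)&(np.abs(q[:,1])<.034)&(np.abs(q[:,2])<.03)]
    if len(k)>20: print(round(lo,3),len(k),"y",np.percentile(k[:,1],[1,5,50,95,99]).round(4),"z",np.percentile(k[:,2],[2,50,98]).round(4))
E
```

```text
-0.06 9107 y [-0.0324 -0.0257 -0.0001  0.0261  0.0323] z [-0.0166 -0.0066  0.0084]
-0.05 2898 y [-0.033  -0.0302  0.0017  0.0301  0.0331] z [-0.0175 -0.0167  0.0067]
-0.04 1670 y [-0.0333 -0.031  -0.0002  0.031   0.0334] z [-0.0175 -0.0169 -0.011 ]
-0.03 1316 y [-0.0334 -0.0311  0.0002  0.0311  0.0335] z [-0.0174 -0.0169 -0.011 ]
-0.02 1119 y [-0.0333 -0.031   0.0002  0.0311  0.0332] z [-0.0176 -0.0169 -0.0111]
-0.01 768 y [-0.0271 -0.0249  0.0001  0.0252  0.0275] z [-0.0176 -0.0171 -0.0165]
0.0 613 y [-0.0264 -0.0245  0.0001  0.0248  0.0271] z [-0.0176 -0.0171 -0.0166]
0.01 528 y [-0.0267 -0.0243  0.0001  0.0245  0.0267] z [-0.0176 -0.0171 -0.0167]
0.02 430 y [-0.0268 -0.0247  0.0001  0.0249  0.027 ] z [-0.0175 -0.0171 -0.0166]
0.03 369 y [-0.0267 -0.0247  0.      0.0248  0.0266] z [-0.0175 -0.0171 -0.0167]
0.04 318 y [-0.0269 -0.0247  0.      0.0245  0.0268] z [-0.0173 -0.017  -0.0166]
0.05 278 y [-0.027  -0.0248 -0.0007  0.0246  0.0266] z [-0.0174 -0.017  -0.0167]
```

carry_out --deltas '[0.4,0,0.03,0.85,0,0,-1,0.7,0,0,0,0,0,-1,0.7,0,0,0,0,0,-1,0.4,0,0,0,0,0,-1,0.14,0,0,0,0,0,-1,0.06,0,0,0,0,0,-1,0,0,0,0,0,0,-1]'

```text
clock: 8.2
position: [0.466, 0.2277, 0.0652]
ee_rot: [-0.041, 0.706, -0.04, -0.705]
contact_force: [-0.9, 0.1, -1.0]
width: 0.0558
```

```bash
python3 - <<'E'
from h import *
pose(); plan(.4650,.2277,.0617,-96.7)
E
```

```text
t 8.2 p [0.466  0.2277 0.0652] toolx [ 0.002  0.    -1.   ] jaw yaw -96.6 F [-0.9  0.1 -1. ] w 0.0558 q [ 0.32  0.34  1.87 -0.    0.93  2.01]
sg 1 turn(units of 4deg) [ 0.03 -0.02  0.01]  q6 2.01
sg -1 turn(units of 4deg) [-4.497e+01 -1.000e-02 -3.000e-02]  q6 2.01
clock 8.2 p [0.466  0.2277 0.0652] shift units (tool, before turning) [0.06 0.   0.02] | world mm [-1.   0.  -3.5]
```

carry_out --deltas '[0.03,0,0.02,0,0,0,-1,0.03,0,0,0,0,0,-1,0,0,0,0,0,0,-1]'

```text
clock: 8.57
position: [0.4645, 0.2277, 0.0618]
ee_rot: [-0.041, 0.706, -0.041, -0.706]
contact_force: [-0.2, 0.0, 4.2]
width: 0.0558
```

carry_out --deltas '[0,0,0,0,0,0,0,0,0,0,0,0,0,1,0,0,0,0,0,0,1,-0.4,0,0,0,0,0,1,-0.6,0,0,0,0,0,1,-0.4,0,0,0,0,0,1,0,0,0,-1,0,0,1,0,0,0,-1,0,0,1,0,0,0,-1,0,0,1,0,0,0,-1,0,0,1]'

```text
clock: 9.82
position: [0.4641, 0.2275, 0.1446]
ee_rot: [-0.059, -0.705, -0.059, 0.705]
contact_force: [-0.2, -0.2, 0.2]
width: 0.0853
```

carry_out --deltas '[0,0,0,-1,0,0,1,0,0,0,-1,0,0,1,0,0,0,-1,0,0,1,0,0,0,-1,0,0,1,0,0,0,-1,0,0,1,0,0,0,-1,0,0,1,0,0,0,-1,0,0,1,0,0,0,-1,0,0,1,0,0,0,-1,0,0,1,0,0,0,-1,0,0,1]'

```text
clock: 11.08
position: [0.464, 0.2275, 0.1446]
ee_rot: [-0.296, -0.642, -0.296, 0.642]
contact_force: [0.2, 0.4, 0.2]
width: 0.0855
```

carry_out --deltas '[0,0,0,-1,0,0,1,0,0,0,-1,0,0,1,0,0,0,-1,0,0,1,0,0,0,-1,0,0,1,0,0,0,-1,0,0,1,0,0,0,-1,0,0,1,0,0,0,-1,0,0,1,0,0,0,-1,0,0,1,0,0,0,-0.5,0,0,1]'

```text
clock: 12.2
position: [0.4641, 0.2275, 0.1446]
ee_rot: [-0.471, -0.528, -0.471, 0.528]
contact_force: [-0.0, 0.3, 0.2]
width: 0.0855
```

```bash
python3 - <<'E'
from h import *
plan(.4650,.2277,.068,-6.7);pose()
im=grab("wrist"); cv2.imwrite("pics/w3.png",im["color"][:,:,::-1])
E
```

```text
sg 1 turn(units of 4deg) [0.04 0.   0.  ]  q6 0.44
sg -1 turn(units of 4deg) [-4.496e+01 -1.000e-02  0.000e+00]  q6 0.44
clock 12.2 p [0.4641 0.2275 0.1446] shift units (tool, before turning) [ 1.28  0.02 -0.  ] | world mm [  0.9   0.2 -76.6]
t 12.2 p [0.4641 0.2275 0.1446] toolx [-0. -0. -1.] jaw yaw -6.5 F [-0.   0.3  0.2] w 0.0855 q [ 0.32  0.26  1.76 -0.    1.12  0.44]
```

View pics/w3.png

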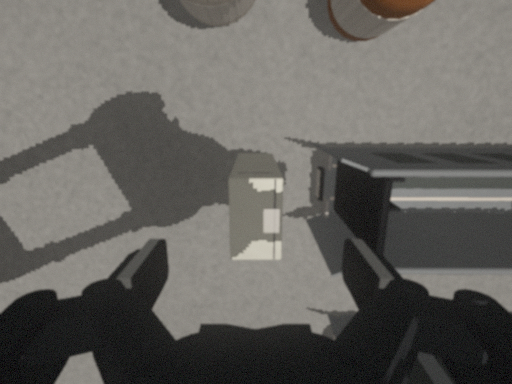

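carry_out --deltas '[0.4,0.01,0,0.04,0,0,1,0.5,0,0,0,0,0,1,0.3,0,0,0,0,0,1,0.07,0,0,0,0,0,1,0,0,0,0,0,0,-1,0,0,0,0,0,0,-1,0,0,0,0,0,0,-1,0,0,0,0,0,0,-1,0,0,0,0,0,0,-1]' --newtons 40

```text
clock: 13.38
position: [0.4652, 0.2277, 0.0695]
ee_rot: [0.47, 0.529, 0.469, -0.528]
contact_force: [0.2, -0.1, 6.2]
width: 0.0337
```

```bash
python3 - <<'E'
from h import *
plan(.4650,.2277,.068,-6.7);pose()
E
```

```text
sg 1 turn(units of 4deg) [-0.02 -0.01 -0.02]  q6 0.44
sg -1 turn(units of 4deg) [ 4.498e+01 -3.000e-02  1.000e-02]  q6 0.44
clock 13.375 p [0.4652 0.2277 0.0695] shift units (tool, before turning) [ 0.02 -0.    0.  ] | world mm [-0.2  0.  -1.5]
t 13.38 p [0.4652 0.2277 0.0695] toolx [ 0.001  0.    -1.   ] jaw yaw -6.8 F [ 0.2 -0.1  6.2] w 0.0337 q [ 0.32  0.34  1.86 -0.    0.94  0.44]
```

carry_out --deltas '[-0.3,0,0,0,0,0,-1,-0.2,0,0,0,0,0,-1,0,0.2,0,0,0,0,-1,0,0.3,0,0,0,0,-1,0,0.2,0,0,0,0,-1,0,0.1,0,0,0,0,-1]'

```text
clock: 14.12
position: [0.5122, 0.2217, 0.0979]
ee_rot: [-0.468, -0.528, -0.47, 0.53]
contact_force: [-5.5, 1.7, 3.0]
width: 0.0338
```

```bash
cat >> h.py <<'E'
LO=np.array([.5345,.2195]); LY=-6.69
def lane():
    s,M=st(); a=np.radians(LY); d=s["position"][:2]-LO
    print("lane x,y mm",((d[0]*np.cos(a)+d[1]*np.sin(a))*1e3).round(1),((-d[0]*np.sin(a)+d[1]*np.cos(a))*1e3).round(1),"z",(s["position"][2]*1e3).round(1))
    pose()
E
python3 - <<'E'
from h import *
lane()
im=grab("wrist"); cv2.imwrite("pics/w4.png",im["color"][:,:,::-1])
E
```

```text
lane x,y mm -22.4 -0.4 z 97.9
t 14.12 p [0.5122 0.2217 0.0979] toolx [-0.004  0.    -1.   ] jaw yaw -6.8 F [-5.5  1.7  3. ] w 0.0338 q [0.28 0.36 1.74 0.   1.05 0.4 ]
```

View pics/w4.png

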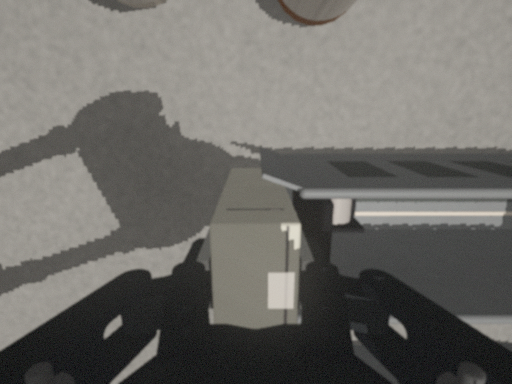

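carry_out --deltas '[0,0.15,0,0,0,0,-1,0,0.2,0,0,0,0,-1,0,0.2,0,0,0,0,-1,0,0.16,0,0,0,0,-1,0,0,0,0,0,0,-1]'

```text
clock: 14.8
position: [0.5526, 0.2168, 0.0979]
ee_rot: [-0.469, -0.527, -0.471, 0.53]
contact_force: [-5.0, 1.2, -0.4]
width: 0.0334
```

```bash
python3 - <<'E'
from h import *
lane()
im=grab("wrist"); cv2.imwrite("pics/w5.png",im["color"][:,:,::-1])
s,M=st(); P=(cloud(im)-s["position"])@M; z=im["z_map"]
k=P[(z>0)&(np.abs(P[...,1])<.03)&(np.abs(P[...,2])<.034)]
for lo in (-.06,-.05,-.045):
    q=k[(k[:,0]>lo)&(k[:,0]<lo+.01)]; print(len(q),np.percentile(q,[2,50,98],axis=0).round(4).tolist())
E
```

```text
lane x,y mm 18.3 -0.5 z 97.9
t 14.8 p [0.5526 0.2168 0.0979] toolx [-0.005 -0.    -1.   ] jaw yaw -6.8 F [-5.   1.2 -0.4] w 0.0334 q [0.26 0.41 1.66 0.   1.08 0.37]
1045 [[-0.0593, -0.0282, -0.0124], [-0.0547, 0.0169, -0.0116], [-0.0502, 0.0289, -0.0109]]
10049 [[-0.0483, -0.0234, -0.028], [-0.043, 0.0002, -0.0098], [-0.0412, 0.0237, 0.015]]
10381 [[-0.0442, -0.0183, -0.0283], [-0.0429, 0.0002, -0.0092], [-0.0368, 0.0191, 0.015]]
```

View pics/w5.png

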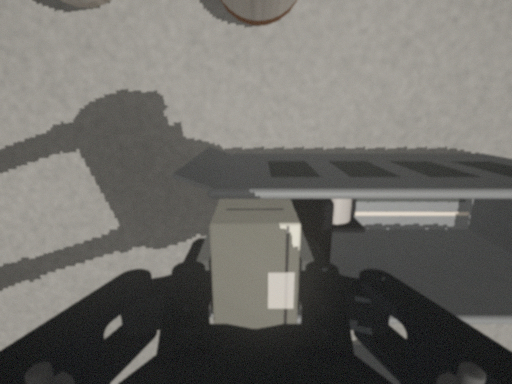

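carry_out --deltas '[0,0.06,0,0,0,-0.05,-1,0,0,0,0,0,0,-1,0.1,0,0,0,0,0,-1,0.12,0,0,0,0,0,-1,0.1,0,0,0,0,0,-1,0.04,0,0,0,0,0,-1,0,0,0,0,0,0,-1]'

```text
clock: 15.72
position: [0.5556, 0.2164, 0.0765]
ee_rot: [-0.468, -0.526, -0.472, 0.531]
contact_force: [-6.1, -0.2, 0.2]
width: 0.0332
```

```bash
python3 - <<'E'
from h import *
lane()
E
```

```text
lane x,y mm 21.3 -0.7 z 76.5
t 15.72 p [0.5556 0.2164 0.0765] toolx [-0.008 -0.    -1.   ] jaw yaw -6.8 F [-6.1 -0.2  0.2] w 0.0332 q [0.25 0.43 1.68 0.   1.04 0.37]
```

carry_out --deltas '[0.02,0,0,0,0,0.1,-1,0.03,0,0,0,0,0,-1,0.02,0,0,0,0,0,-1,0,0,0,0,0,0,-1]'

```text
clock: 16.23
position: [0.5581, 0.2162, 0.075]
ee_rot: [0.471, 0.53, 0.468, -0.527]
contact_force: [-5.7, -1.4, 10.7]
width: 0.0335
```

```bash
python3 - <<'E'
from h import *
lane()
E
```

```text
lane x,y mm 23.8 -0.5 z 75.0
t 16.23 p [0.5581 0.2162 0.075 ] toolx [ 0.005 -0.001 -1.   ] jaw yaw -6.7 F [-5.7 -1.4 10.7] w 0.0335 q [ 0.25  0.43  1.68 -0.    1.02  0.37]
```

carry_out --deltas '[-0.01,-0.05,0,0,0,-0.04,-1,0,-0.04,0,0,0,0,-1,0,0,0,0,0,0,-1]'

```text
clock: 16.6
position: [0.5521, 0.217, 0.0751]
ee_rot: [0.47, 0.529, 0.469, -0.528]
contact_force: [-6.5, -0.9, 9.1]
width: 0.0338
```

```bash
python3 - <<'E'
from h import *
lane()
E
```

```text
lane x,y mm 17.8 -0.5 z 75.1
t 16.6 p [0.5521 0.217  0.0751] toolx [ 0.001 -0.    -1.   ] jaw yaw -6.7 F [-6.5 -0.9  9.1] w 0.0338 q [ 0.26  0.43  1.69 -0.    1.02  0.38]
```

carry_out --deltas '[-0.01,0,0,0,0,0,-0.15,0,0,0,0,0,0,-0.05,0,0,0,0,0,0,-0.05]'

```text
clock: 16.98
position: [0.551, 0.217, 0.0746]
ee_rot: [-0.469, -0.528, -0.47, 0.529]
contact_force: [-6.8, 0.3, 4.8]
width: 0.0407
```

```bash
python3 - <<'E'
from h import *
lane()
im=grab("wrist"); cv2.imwrite("pics/w6.png",im["color"][:,:,::-1])
E
```

```text
lane x,y mm 16.7 -0.5 z 74.6
t 16.98 p [0.551  0.217  0.0746] toolx [-0.002 -0.    -1.   ] jaw yaw -6.7 F [-6.8  0.3  4.8] w 0.0407 q [ 0.26  0.43  1.69 -0.    1.02  0.38]
```

View pics/w6.png

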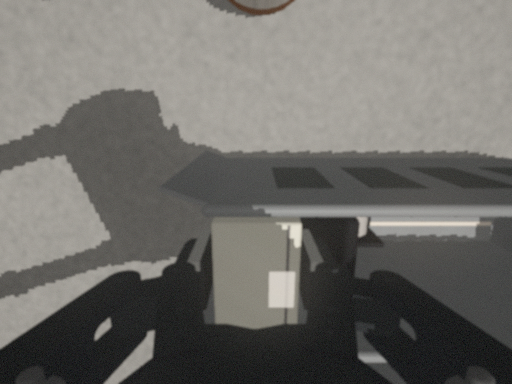

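carry_out --deltas '[-0.1,0,0,0,0,0,-0.05,-0.2,0,0,0,0,0,-0.05,-0.2,0,0,0,0,0,-0.05,-0.2,0,0,0,0,0,-0.05,-0.2,0,0,0,0,0,0,-0.4,0,0,0,0,0,0.5,-0.5,0,0,0,0,0,1,-0.2,0,0,0,0,0,1]'

```text
clock: 18.02
position: [0.5552, 0.2173, 0.1972]
ee_rot: [0.471, 0.531, 0.468, -0.526]
contact_force: [-1.0, -0.3, 0.6]
width: 0.0853
```

```bash
python3 - <<'E'
from h import *
lane()
im=grab("wrist"); cv2.imwrite("pics/w7.png",im["color"][:,:,::-1])
s=grab("scene"); crop(s,230,120,390,250,5,"pics/s7.png")
P=cloud(im); a=np.radians(LY);Rm=np.array([[np.cos(a),np.sin(a)],[-np.sin(a),np.cos(a)]])
L=(P[...,:2]-LO)@Rm.T; m=(im["z_map"]>0)&(np.abs(L[...,1])<.029)&(L[...,0]>-.02)&(L[...,0]<.09)&(P[...,2]>.1)&(P[...,2]<.13)
z=P[...,2]
for lo in np.arange(-.01,.06,.004):
    k=m&(L[...,0]>=lo)&(L[...,0]<lo+.004)
    if k.sum(): print(round(lo,3),k.sum(),z[k].mean().round(4),L[...,1][k].min().round(3),L[...,1][k].max().round(3))
E
```

```text
lane x,y mm 20.8 0.3 z 197.2
t 18.02 p [0.5552 0.2173 0.1972] toolx [ 0.008  0.001 -1.   ] jaw yaw -6.8 F [-1.  -0.3  0.6] w 0.0853 q [ 0.26  0.32  1.52 -0.    1.29  0.38]
-0.002 220 0.116 -0.028 0.028
0.002 352 0.1161 -0.029 0.028
0.006 353 0.1161 -0.029 0.028
0.01 354 0.1162 -0.028 0.028
0.014 356 0.1163 -0.029 0.028
0.018 347 0.1163 -0.028 0.028
0.022 345 0.1163 -0.027 0.028
0.026 345 0.1163 -0.027 0.028
0.03 317 0.1156 -0.027 0.028
0.034 333 0.1141 -0.028 0.028
0.038 113 0.1137 -0.026 0.028
```

View pics/w7.png

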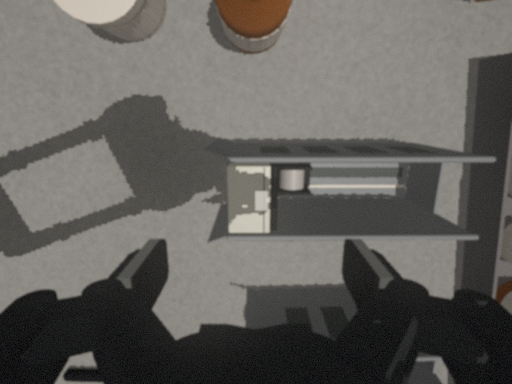

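View pics/s7.png

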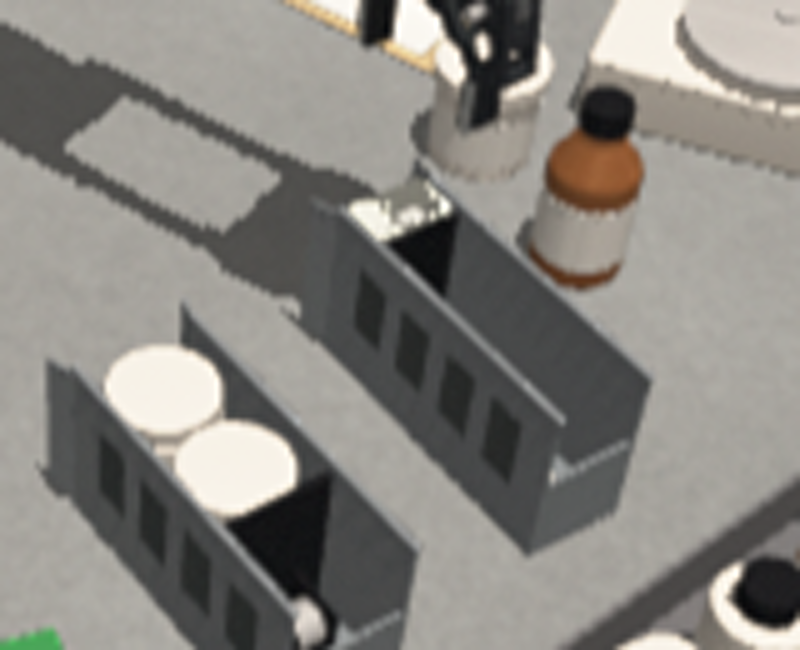

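```bash
sed -i 's/round(-d\[2\]/float(round(-d[2]/;' h.py; python3 - <<'E'
s=open('h.py').read()
s=s.replace("float(round(-d[2]/.06,2)","round(float(-d[2]/.06),2)").replace("round(d@Y/.06,2)","round(float(d@Y/.06),2)").replace("round(d@Z/.06,2)","round(float(d@Z/.06),2)")
open('h.py','w').write(s)
E
python3 - <<'E'
from h import *
rows([.5552,.2173,.1972],-6.8,[.5353,-.2003,.235],-16.3,8,3,1)
E
```

```text
[-0.08, 0.06, 0.87, 0.79, 0, 0, 1, -0.08, 0.11, 0.86, 0.79, 0, 0, 1, -0.08, 0.16, 0.86, 0.79, 0, 0, 1, -0.08, 0.2, 0.85, 0, 0, 0, 1, -0.08, 0.2, 0.85, 0, 0, 0, 1, -0.08, 0.2, 0.85, 0, 0, 0, 1, -0.08, 0.2, 0.85, 0, 0, 0, 1, -0.08, 0.2, 0.85, 0, 0, 0, 1]
```

carry_out --deltas '[-0.08,0.06,0.87,0.79,0,-0.1,1,-0.08,0.11,0.86,0.79,0,0,1,-0.08,0.16,0.86,0.79,0,0,1,-0.08,0.2,0.85,0,0,0,1,-0.08,0.2,0.85,0,0,0,1,-0.08,0.2,0.85,0,0,0,1,-0.08,0.2,0.85,0,0,0,1,-0.08,0.2,0.85,0,0,0,1,0,0,0,0,0,0,1]'

```text
clock: 19.25
position: [0.5317, -0.2051, 0.2312]
ee_rot: [-0.422, -0.565, -0.424, 0.569]
contact_force: [0.5, 1.1, -0.7]
width: 0.0854
```

```bash
python3 - <<'E'
from h import *
pose()
im=grab("wrist"); cv2.imwrite("pics/w8.png",im["color"][:,:,::-1])
P=cloud(im); m=(im["z_map"]>0)&(P[...,2]>.110)&(P[...,2]<.124)&(P[...,0]>.49)&(P[...,0]<.58)&(P[...,1]<-.14)&(P[...,1]>-.27)
n,lab,stt,_=cv2.connectedComponentsWithStats(m.astype(np.uint8))
for i in range(1,n):
    if stt[i,4]>300: q=P[lab==i]; print(stt[i],cv2.minAreaRect(q[:,:2].astype(np.float32)*1000),np.median(q[:,2]))
plan(.5353,-.2003,.066,-16.3)
E
```

```text
t 19.25 p [ 0.5317 -0.2051  0.2312] toolx [-0.007 -0.    -1.   ] jaw yaw -16.5 F [ 0.5  1.1 -0.7] w 0.0854 q [-0.49  0.27  1.51 -0.    1.36 -0.2 ]
[ 227  162   62   75 4367] ((530.2003784179688, -217.96888732910156), (71.47777557373047, 56.17138671875), 73.62007141113281) 0.11640812783528787
sg 1 turn(units of 4deg) [-0.03  0.01  0.11]  q6 -0.2
sg -1 turn(units of 4deg) [ 4.497e+01  1.700e-01 -1.000e-02]  q6 -0.2
clock 19.3 p [ 0.5315 -0.2027  0.231 ] shift units (tool, before turning) [ 2.75  0.07 -0.06] | world mm [   3.8    2.4 -165. ]
```

View pics/w8.png

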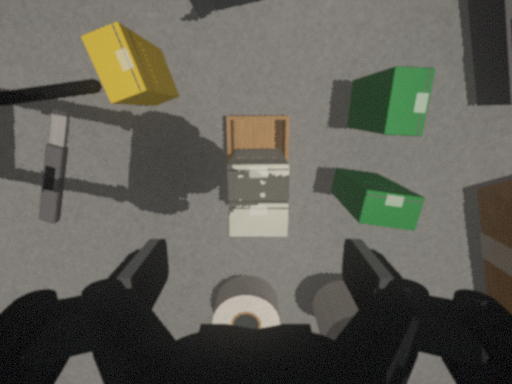

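carry_out --deltas '[0,0.06,-0.05,0,0,0.11,1,0.4,0,0,0,0,0,1,0.7,0,0,0,0,0,1,0.7,0,0,0,0,0,1,0.5,0,0,0,0,0,1,0.3,0,0,0,0,0,1,0.1,0,0,0,0,0,1,0,0,0,0,0,0,1]' --newtons 30

```text
clock: 20.3
position: [0.5367, -0.1986, 0.0703]
ee_rot: [0.425, 0.565, 0.424, -0.565]
contact_force: [-0.4, -0.7, 0.2]
width: 0.0857
```

```bash
python3 - <<'E'
from h import *
pose(); plan(.5353,-.2005,.066,-16.3)
E
```

```text
t 20.3 p [ 0.5367 -0.1986  0.0703] toolx [ 0.001 -0.001 -1.   ] jaw yaw -16.2 F [-0.4 -0.7  0.2] w 0.0857 q [-0.48  0.4   1.74 -0.    0.99 -0.19]
sg 1 turn(units of 4deg) [ 0.03  0.01 -0.02]  q6 -0.19
sg -1 turn(units of 4deg) [-4.497e+01  3.000e-02  2.000e-02]  q6 -0.19
clock 20.3 p [ 0.5367 -0.1986  0.0703] shift units (tool, before turning) [ 0.07 -0.01  0.04] | world mm [-1.4 -1.9 -4.3]
```

carry_out --deltas '[0.05,-0.01,0.04,0,0,0,1,0,0,0,0,0,0,-1,0,0,0,0,0,0,-1,0,0,0,0,0,0,-1,0,0,0,0,0,0,-1]'

```text
clock: 20.92
position: [0.5353, -0.2019, 0.0678]
ee_rot: [0.425, 0.566, 0.423, -0.566]
contact_force: [-1.1, -0.0, 4.8]
width: 0.0555
```

```bash
python3 - <<'E'
from h import *
pose()
E
```

```text
t 20.93 p [ 0.5353 -0.2019  0.0678] toolx [ 0.002 -0.002 -1.   ] jaw yaw -16.2 F [-1.1 -0.   4.8] w 0.0555 q [-0.48  0.41  1.75 -0.    0.98 -0.2 ]
```

carry_out --deltas '[-0.3,0,0,0,0,0,-1,-0.6,0,0,0,0,0,-1,-0.6,0,0,0,0,0,-1,-0.6,0,0,0,0,0,-1,-0.3,0,0,0,0,0,-1]'

```text
clock: 21.55
position: [0.5357, -0.2018, 0.2129]
ee_rot: [0.426, 0.566, 0.423, -0.565]
contact_force: [-0.0, -0.4, -1.4]
width: 0.0559
```

```bash
python3 - <<'E'
from h import *
pose(); p=st()[0]["position"]
rows([p[0],p[1],.2],-16.2,[.465,.2277,.2],-96.7,9,20,-1)
E
```

```text
t 21.55 p [ 0.5357 -0.2018  0.2129] toolx [ 0.004 -0.002 -1.   ] jaw yaw -16.2 F [-0.  -0.4 -1.4] w 0.0559 q [-0.48  0.28  1.54 -0.    1.31 -0.2 ]
[-0.0, -0.35, -0.73, 1.01, 0, 0, -1, -0.0, -0.4, -0.7, 1.01, 0, 0, -1, -0.0, -0.45, -0.67, 1.01, 0, 0, -1, -0.0, -0.49, -0.64, 1.01, 0, 0, -1, -0.0, -0.54, -0.6, 1.01, 0, 0, -1, -0.0, -0.58, -0.56, 1.01, 0, 0, -1, -0.0, -0.61, -0.52, 1.01, 0, 0, -1, -0.0, -0.65, -0.48, 1.01, 0, 0, -1, -0.0, -0.68, -0.43, 1.01, 0, 0, -1, 0, 0, 0, 1.01, 0, 0, -1]
[0, 0, 0, 1.01, 0, 0, -1, 0, 0, 0, 1.01, 0, 0, -1, 0, 0, 0, 1.01, 0, 0, -1, 0, 0, 0, 1.01, 0, 0, -1, 0, 0, 0, 1.01, 0, 0, -1, 0, 0, 0, 1.01, 0, 0, -1, 0, 0, 0, 1.01, 0, 0, -1, 0, 0, 0, 1.01, 0, 0, -1, 0, 0, 0, 1.01, 0, 0, -1, 0, 0, 0, 1.01, 0, 0, -1]
```

carry_out --deltas '[0,-0.35,-0.73,1,0,0,-1,0,-0.4,-0.7,1,0,0,-1,0,-0.45,-0.67,1,0,0,-1,0,-0.49,-0.64,1,0,0,-1,0,-0.54,-0.6,1,0,0,-1,0,-0.58,-0.56,1,0,0,-1,0,-0.61,-0.52,1,0,0,-1,0,-0.65,-0.48,1,0,0,-1,0,-0.68,-0.43,1,0,0,-1,0,0,0,1,0,0,-1]'

```text
clock: 22.8
position: [0.4622, 0.2311, 0.2099]
ee_rot: [-0.206, -0.676, -0.206, 0.676]
contact_force: [0.6, -1.0, -1.8]
width: 0.0554
```

carry_out --deltas '[0,0,0,1,0,0,-1,0,0,0,1,0,0,-1,0,0,0,1,0,0,-1,0,0,0,1,0,0,-1,0,0,0,1,0,0,-1,0,0,0,1,0,0,-1,0,0,0,1,0,0,-1,0,0,0,1,0,0,-1,0,0,0,1,0,0,-1,0,0,0,1,0,0,-1]'

```text
clock: 24.05
position: [0.463, 0.2278, 0.2099]
ee_rot: [-0.039, 0.706, -0.04, -0.706]
contact_force: [-0.4, -0.1, -1.0]
width: 0.0559
```

```bash
python3 - <<'E'
from h import *
pose(); plan(.4650,.2277,.064,-96.7)
im=grab("wrist"); cv2.imwrite("pics/w9.png",im["color"][:,:,::-1])
E
```

```text
t 24.05 p [0.463  0.2278 0.2099] toolx [ 0.    -0.002 -1.   ] jaw yaw -96.4 F [-0.4 -0.1 -1. ] w 0.0559 q [ 0.32  0.2   1.66 -0.    1.28  2.01]
sg 1 turn(units of 4deg) [ 0.08 -0.   -0.02]  q6 2.01
sg -1 turn(units of 4deg) [-4.492e+01  3.000e-02 -1.000e-02]  q6 2.01
clock 24.05 p [0.463  0.2278 0.2099] shift units (tool, before turning) [ 2.43 -0.01 -0.03] | world mm [ 2.000e+00 -1.000e-01 -1.459e+02]
```

View pics/w9.png

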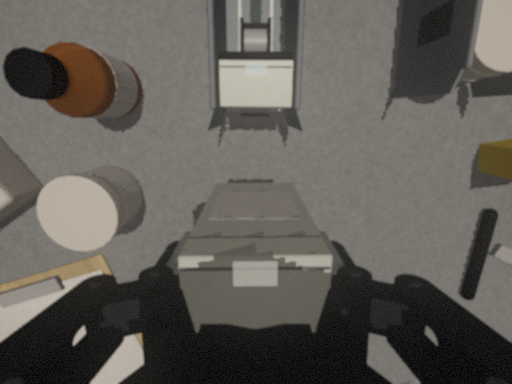

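carry_out --deltas '[0.4,0,-0.02,0.08,0,0,-1,0.7,0,0,0,0,0,-1,0.7,0,0,0,0,0,-1,0.4,0,0,0,0,0,-1,0.14,0,0,0,0,0,-1,0.06,0,0,0,0,0,-1,0.03,0,0,0,0,0,-1,0,0,0,0,0,0,-1]'

```text
clock: 25.1
position: [0.4653, 0.2278, 0.0656]
ee_rot: [-0.04, 0.707, -0.041, -0.705]
contact_force: [0.5, 0.7, -1.2]
width: 0.0558
```

```bash
python3 - <<'E'
from h import *
pose(); lane()
E
```

```text
t 25.1 p [0.4653 0.2278 0.0656] toolx [ 0.003 -0.001 -1.   ] jaw yaw -96.6 F [ 0.5  0.7 -1.2] w 0.0558 q [ 0.32  0.34  1.87 -0.    0.93  2.01]
lane x,y mm -69.7 0.2 z 65.6
t 25.1 p [0.4653 0.2278 0.0656] toolx [ 0.003 -0.001 -1.   ] jaw yaw -96.6 F [ 0.5  0.7 -1.2] w 0.0558 q [ 0.32  0.34  1.87 -0.    0.93  2.01]
```

carry_out --deltas '[0.03,0,0,0,0,0,-1,0.02,0,0,0,0,0,-1,0,0,0,0,0,0,-1]'

```text
clock: 25.48
position: [0.4655, 0.2278, 0.0638]
ee_rot: [-0.04, 0.707, -0.041, -0.705]
contact_force: [-2.3, -1.0, 10.2]
width: 0.0557
```

On the bench (contact force up). Release, rise and turn.

carry_out --deltas '[-0.01,0,0,0,0,0,0,0,0,0,0,0,0,1,0,0,0,0,0,0,1,-0.4,0,0,0,0,0,1,-0.6,0,0,0,0,0,1,-0.4,0,0,0,0,0,1,0,0,0,-1,0,0,1,0,0,0,-1,0,0,1,0,0,0,-1,0,0,1,0,0,0,-1,0,0,1]'

```text
clock: 26.72
position: [0.4645, 0.2277, 0.1462]
ee_rot: [0.06, 0.705, 0.058, -0.704]
contact_force: [0.9, 0.3, 1.0]
width: 0.0855
```

carry_out --deltas '[0,0,0,-1,0,0,1,0,0,0,-1,0,0,1,0,0,0,-1,0,0,1,0,0,0,-1,0,0,1,0,0,0,-1,0,0,1,0,0,0,-1,0,0,1,0,0,0,-1,0,0,1,0,0,0,-1,0,0,1,0,0,0,-1,0,0,1,0,0,0,-1,0,0,1]'

```text
clock: 27.98
position: [0.4645, 0.2277, 0.1461]
ee_rot: [0.297, 0.642, 0.296, -0.642]
contact_force: [0.2, -1.0, 0.7]
width: 0.0853
```

carry_out --deltas '[0,0,0,-1,0,0,1,0,0,0,-1,0,0,1,0,0,0,-1,0,0,1,0,0,0,-1,0,0,1,0,0,0,-1,0,0,1,0,0,0,-1,0,0,1,0,0,0,-1,0,0,1,0,0,0,-1,0,0,1,0,0,0,-0.5,0,0,1]'

```text
clock: 29.1
position: [0.4645, 0.2277, 0.1461]
ee_rot: [-0.471, -0.527, -0.47, 0.528]
contact_force: [-0.4, -0.1, 0.2]
width: 0.0853
```

```bash
python3 - <<'E'
from h import *
lane(); plan(.4653,.2278,.068,-6.7)
im=grab("wrist"); cv2.imwrite("pics/w10.png",im["color"][:,:,::-1])
E
```

```text
lane x,y mm -70.5 -0.1 z 146.1
t 29.1 p [0.4645 0.2277 0.1461] toolx [ 0.001 -0.001 -1.   ] jaw yaw -6.5 F [-0.4 -0.1  0.2] w 0.0853 q [ 0.32  0.25  1.76 -0.    1.13  0.44]
sg 1 turn(units of 4deg) [ 0.05  0.02 -0.01]  q6 0.44
sg -1 turn(units of 4deg) [-4.495e+01  2.000e-02  3.000e-02]  q6 0.44
clock 29.1 p [0.4645 0.2277 0.1461] shift units (tool, before turning) [ 1.3   0.01 -0.01] | world mm [  0.8   0.1 -78.1]
```

View pics/w10.png

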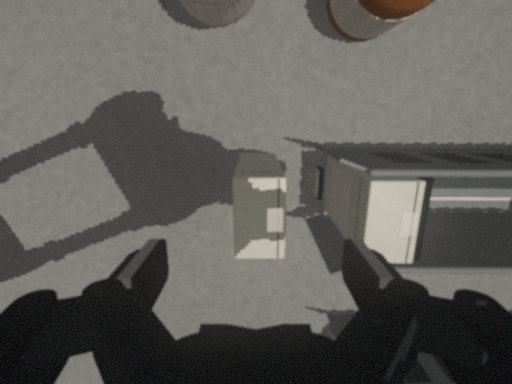

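carry_out --deltas '[0.4,0,0,0.05,0,0,1,0.5,0,0,0,0,0,1,0.3,0,0,0,0,0,1,0.09,0,0,0,0,0,1,0,0,0,0,0,0,-1,0,0,0,0,0,0,-1,0,0,0,0,0,0,-1,0,0,0,0,0,0,-1,0,0,0,0,0,0,-1]' --newtons 40

```text
clock: 30.28
position: [0.4653, 0.2278, 0.0699]
ee_rot: [0.47, 0.529, 0.469, -0.528]
contact_force: [0.3, 0.2, 5.7]
width: 0.0336
```

```bash
python3 - <<'E'
from h import *
lane()
E
```

```text
lane x,y mm -69.7 0.2 z 69.9
t 30.27 p [0.4653 0.2278 0.0699] toolx [ 0.003 -0.001 -1.   ] jaw yaw -6.8 F [0.3 0.2 5.7] w 0.0336 q [ 0.32  0.34  1.86 -0.    0.94  0.44]
```

carry_out --deltas '[-0.3,0,0,0,0,0,-1,-0.2,0,0,0,0,-0.03,-1,0,0.2,0,0,0,0,-1,0,0.2,0,0,0,0,-1,0,0.15,0,0,0,0,-1,0,0.1,0,0,0,0,-1,0,0.1,0,0,0,0,-1,0,0,0,0,0,0,-1]'

```text
clock: 31.28
position: [0.5071, 0.2224, 0.0984]
ee_rot: [-0.468, -0.527, -0.471, 0.531]
contact_force: [-5.7, 0.8, 0.4]
width: 0.0335
```

```bash
python3 - <<'E'
from h import *
lane()
im=grab("wrist"); cv2.imwrite("pics/w11.png",im["color"][:,:,::-1])
E
```

```text
lane x,y mm -27.6 -0.3 z 98.4
t 31.27 p [0.5071 0.2224 0.0984] toolx [-0.006 -0.001 -1.   ] jaw yaw -6.8 F [-5.7  0.8  0.4] w 0.0335 q [0.29 0.35 1.74 0.   1.05 0.41]
```

View pics/w11.png

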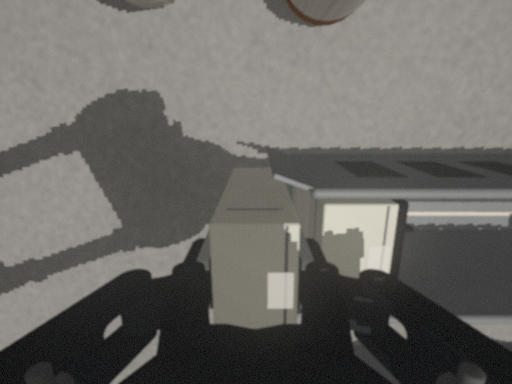

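carry_out --deltas '[0,0.1,0,0,0,0.08,-1,0,0.15,0,0,0,0,-1,0,0.15,0,0,0,0,-1,0,0.15,0,0,0,0,-1,0,0.15,0,0,0,0,-1,0,0.12,0,0,0,0,-1,0,0,0,0,0,0,-1]'

```text
clock: 32.2
position: [0.5558, 0.2166, 0.0983]
ee_rot: [-0.47, -0.528, -0.469, 0.529]
contact_force: [-4.8, 1.4, -0.5]
width: 0.0335
```

```bash
python3 - <<'E'
from h import *
lane()
im=grab("wrist"); cv2.imwrite("pics/w12.png",im["color"][:,:,::-1])
E
```

```text
lane x,y mm 21.5 -0.4 z 98.3
t 32.2 p [0.5558 0.2166 0.0983] toolx [-0.001 -0.002 -1.   ] jaw yaw -6.8 F [-4.8  1.4 -0.5] w 0.0335 q [ 0.26  0.41  1.65 -0.    1.08  0.37]
```

View pics/w12.png

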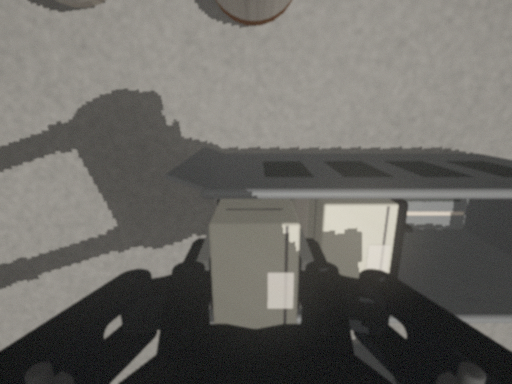

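carry_out --deltas '[0.1,0,0,0,0,0,-1,0.12,0,0,0,0,0,-1,0.1,0,0,0,0,0,-1,0.03,0,0,0,0,0,-1,0.02,0,0,0,0,0,-1,0,0,0,0,0,0,-1]'

```text
clock: 33.0
position: [0.5556, 0.2165, 0.0774]
ee_rot: [-0.47, -0.528, -0.469, 0.529]
contact_force: [-7.9, -0.4, 7.0]
width: 0.0337
```

```bash
python3 - <<'E'
from h import *
lane()
E
```

```text
lane x,y mm 21.3 -0.5 z 77.4
t 33.0 p [0.5556 0.2165 0.0774] toolx [-0.    -0.002 -1.   ] jaw yaw -6.8 F [-7.9 -0.4  7. ] w 0.0337 q [ 0.26  0.43  1.68 -0.    1.03  0.38]
```

carry_out --deltas '[0.03,0,0,0,0,0,-1,0,0,0,0,0,0,-1]'

```text
clock: 33.25
position: [0.5558, 0.2165, 0.0772]
ee_rot: [-0.47, -0.528, -0.469, 0.529]
contact_force: [-10.3, -0.3, 14.2]
width: 0.0336
```

```bash
python3 - <<'E'
from h import *
lane()
im=grab("wrist"); s,M=st(); P=cloud(im)
a=np.radians(LY);Rm=np.array([[np.cos(a),np.sin(a)],[-np.sin(a),np.cos(a)]])
L=(P[...,:2]-LO)@Rm.T; m=(im["z_map"]>0)&(np.abs(L[...,1])<.029)&(P[...,2]>.1)&(P[...,2]<.13)
z=P[...,2]
for lo in np.arange(-.0,.10,.006):
    k=m&(L[...,0]>=lo)&(L[...,0]<lo+.006)
    if k.sum(): print(round(lo,3),k.sum(),np.median(z[k]).round(4),L[...,1][k].min().round(3),L[...,1][k].max().round(3))
E
```

```text
lane x,y mm 21.5 -0.5 z 77.2
t 33.25 p [0.5558 0.2165 0.0772] toolx [ 0.001 -0.002 -1.   ] jaw yaw -6.8 F [-10.3  -0.3  14.2] w 0.0336 q [ 0.26  0.43  1.68 -0.    1.03  0.38]
-0.0 887 0.1192 -0.017 0.028
0.006 1688 0.1197 -0.016 0.028
0.012 1709 0.1198 -0.018 0.028
0.018 1733 0.1199 -0.019 0.028
0.024 1755 0.12 -0.018 0.028
0.03 1705 0.1202 -0.017 0.028
0.036 1068 0.1197 -0.017 0.028
0.042 451 0.1228 0.006 0.014
0.048 972 0.1129 0.005 0.028
0.054 1176 0.1166 -0.013 0.028
0.06 1078 0.1165 -0.028 0.028
0.066 896 0.1164 -0.009 0.028
0.072 918 0.1164 -0.018 0.028
0.078 1153 0.1164 -0.024 0.028
0.084 934 0.1148 -0.026 0.028
0.09 279 0.1141 -0.007 0.028
```

carry_out --deltas '[-0.15,0,0,0,0,0,-1,-0.25,0,0,0,0,0,-1,0,-0.1,0,0,0,0,-1,0,-0.15,0,0,0,0,-1,0,-0.2,0,0,0,0,-1,0,-0.2,0,0,0,0,-1,0,-0.2,0,0,0,0,-1,0,-0.3,0,0,0,0,-1,0,-0.25,0,0,0,0,-1,0,-0.1,0,0,0,0,-1]'

```text
clock: 34.55
position: [0.4685, 0.2275, 0.0993]
ee_rot: [0.472, 0.53, 0.468, -0.527]
contact_force: [0.2, 0.0, -1.6]
width: 0.0332
```

```bash
python3 - <<'E'
from h import *
lane()
im=grab("wrist"); cv2.imwrite("pics/w13.png",im["color"][:,:,::-1])
E
```

```text
lane x,y mm -66.5 0.2 z 99.3
t 34.55 p [0.4685 0.2275 0.0993] toolx [ 0.006 -0.001 -1.   ] jaw yaw -6.7 F [ 0.2  0.  -1.6] w 0.0332 q [ 0.32  0.3   1.82 -0.    1.01  0.44]
```

View pics/w13.png

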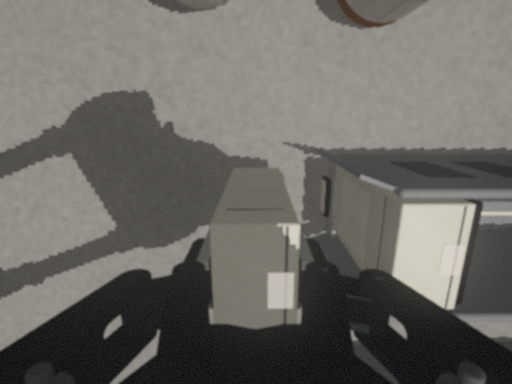

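carry_out --deltas '[0.15,0,0,0,0,-0.08,-1,0.15,0,0,0,0,0,-1,0.1,0,0,0,0,0,-1,0.06,0,0,0,0,0,-1,0.03,0,0,0,0,0,-1,0,0,0,0,0,0,-1]'

```text
clock: 35.35
position: [0.4688, 0.227, 0.0699]
ee_rot: [-0.47, -0.528, -0.47, 0.529]
contact_force: [-0.6, -0.8, 2.7]
width: 0.0335
```

```bash
python3 - <<'E'
from h import *
lane()
E
```

```text
lane x,y mm -66.1 -0.2 z 69.9
t 35.35 p [0.4688 0.227  0.0699] toolx [-0.001 -0.001 -1.   ] jaw yaw -6.8 F [-0.6 -0.8  2.7] w 0.0335 q [ 0.32  0.34  1.86 -0.    0.95  0.44]
```

carry_out --deltas '[0,0,0,0,0,0,0.2,0,0,0,0,0,0,0.2,-0.16,0,0,0,0,0,0.2,0,0,0,0,0,0,0.2,0,0,0,0,0,0,-1,0,0,0,0,0,0,-1,0,0,0,0,0,0,-1]'

```text
clock: 36.22
position: [0.4692, 0.2272, 0.0792]
ee_rot: [-0.47, -0.528, -0.469, 0.529]
contact_force: [0.4, -0.3, 4.5]
width: 0.0337
```

```bash
python3 - <<'E'
from h import *
lane()
E
```

```text
lane x,y mm -65.8 0.0 z 79.2
t 36.23 p [0.4692 0.2272 0.0792] toolx [-0.    -0.001 -1.   ] jaw yaw -6.8 F [ 0.4 -0.3  4.5] w 0.0337 q [ 0.32  0.33  1.84 -0.    0.97  0.44]
```

carry_out --deltas '[-0.25,0,0,0,0,0,-1,-0.2,0,0,0,0,0,-1,0,0.15,0,0,0,0,-1,0,0.2,0,0,0,0,-1,0,0.15,0,0,0,0,-1,0,0.1,0,0,0,0,-1,0,0.1,0,0,0,0,-1,0,0,0,0,0,0,-1]'

```text
clock: 37.22
position: [0.5081, 0.222, 0.1049]
ee_rot: [-0.468, -0.526, -0.471, 0.531]
contact_force: [-4.8, 1.3, -0.5]
width: 0.0336
```

```bash
python3 - <<'E'
from h import *
lane()
im=grab("wrist"); cv2.imwrite("pics/w14.png",im["color"][:,:,::-1])
E
```

```text
lane x,y mm -26.5 -0.5 z 104.9
t 37.23 p [0.5081 0.222  0.1049] toolx [-0.007 -0.002 -1.   ] jaw yaw -6.8 F [-4.8  1.3 -0.5] w 0.0336 q [0.29 0.35 1.73 0.   1.07 0.4 ]
```

View pics/w14.png

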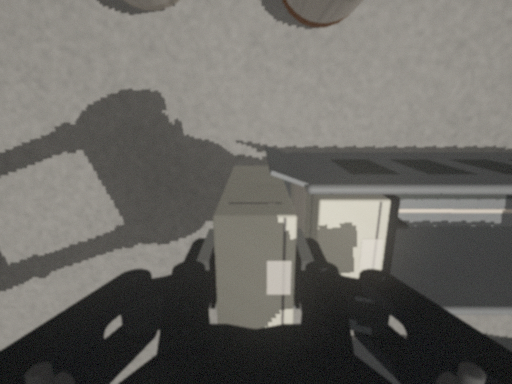

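carry_out --deltas '[0,0.1,0,0,0,0.1,-1,0,0.15,0,0,0,0,-1,0,0.15,0,0,0,0,-1,0,0.15,0,0,0,0,-1,0,0.15,0,0,0,0,-1,0,0.1,0,0,0,0,-1,0,0,0,0,0,0,-1]'

```text
clock: 38.15
position: [0.5553, 0.2165, 0.1048]
ee_rot: [-0.47, -0.528, -0.469, 0.53]
contact_force: [-6.3, 1.1, -1.5]
width: 0.0332
```

```bash
cat >> h.py <<'E'
def prof(im):
    P=cloud(im); a=np.radians(LY);Rm=np.array([[np.cos(a),np.sin(a)],[-np.sin(a),np.cos(a)]])
    L=(P[...,:2]-LO)@Rm.T; z=P[...,2]; m=(im["z_map"]>0)&(np.abs(L[...,1])<.029)&(z>.1)&(z<.16)
    for lo in np.arange(-.006,.10,.006):
        k=m&(L[...,0]>=lo)&(L[...,0]<lo+.006)
        if k.sum(): print(round(lo,3),k.sum(),np.percentile(z[k],[10,50,90]).round(4),L[...,1][k].min().round(3),L[...,1][k].max().round(3))
E
python3 - <<'E'
from h import *
lane()
im=grab("wrist"); cv2.imwrite("pics/w15.png",im["color"][:,:,::-1]); prof(im)
E
```

```text
lane x,y mm 21.0 -0.6 z 104.8
t 38.15 p [0.5553 0.2165 0.1048] toolx [-0.001 -0.002 -1.   ] jaw yaw -6.8 F [-6.3  1.1 -1.5] w 0.0332 q [ 0.26  0.4   1.65 -0.    1.1   0.38]
-0.006 629 [0.1199 0.1496 0.1578] 0.005 0.013
0.0 1324 [0.1329 0.1391 0.152 ] -0.025 0.028
0.006 1822 [0.1293 0.1379 0.1386] -0.025 0.028
0.012 1872 [0.1294 0.1379 0.1387] -0.026 0.028
0.018 1906 [0.1301 0.1379 0.1387] -0.027 0.028
0.024 1852 [0.1292 0.138  0.1388] -0.025 0.028
0.03 1849 [0.1293 0.1381 0.1389] -0.025 0.028
0.036 1353 [0.1329 0.1388 0.1505] -0.024 0.028
0.042 637 [0.1197 0.149  0.1575] 0.005 0.013
0.048 1082 [0.1053 0.1166 0.1563] 0.0 0.028
0.054 1299 [0.1158 0.1171 0.1591] -0.014 0.028
0.06 1187 [0.1157 0.1167 0.1576] -0.013 0.028
0.066 1161 [0.1157 0.1166 0.1555] -0.014 0.028
0.072 965 [0.1156 0.1166 0.1174] -0.015 0.028
0.078 908 [0.1156 0.1166 0.1174] -0.009 0.028
0.084 759 [0.1134 0.1143 0.1154] -0.013 0.028
0.09 34 [0.113  0.1136 0.1139] -0.013 0.026
```

View pics/w15.png

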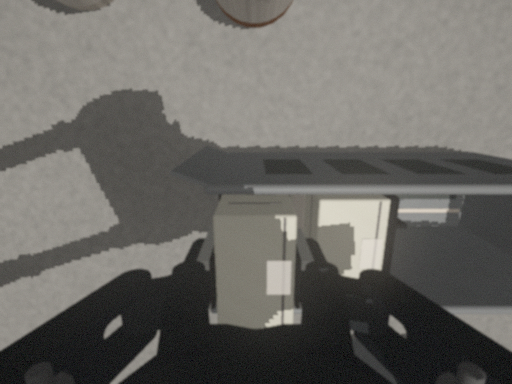

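carry_out --deltas '[0.1,0,0,0,0,0,-1,0.12,0,0,0,0,0,-1,0.08,0,0,0,0,0,-1,0.03,0,0,0,0,0,-1,0,0,0,0,0,0,-1]'

```text
clock: 38.83
position: [0.5548, 0.2166, 0.0857]
ee_rot: [-0.47, -0.528, -0.469, 0.529]
contact_force: [-7.0, 1.0, 1.4]
width: 0.0335
```

```bash
python3 - <<'E'
from h import *
lane()
E
```

```text
lane x,y mm 20.5 -0.5 z 85.7
t 38.83 p [0.5548 0.2166 0.0857] toolx [-0.001 -0.002 -1.   ] jaw yaw -6.8 F [-7.   1.   1.4] w 0.0335 q [ 0.26  0.42  1.67 -0.    1.05  0.38]
```

carry_out --deltas '[0.03,0,0,0,0,0,-1,0.02,0,0,0,0,0,-1,0,0,0,0,0,0,-1]'

```text
clock: 39.2
position: [0.555, 0.2166, 0.0833]
ee_rot: [-0.47, -0.528, -0.469, 0.529]
contact_force: [-7.8, 0.3, 5.0]
width: 0.0337
```

```bash
python3 - <<'E'
from h import *
lane(); im=grab("wrist"); prof(im)
E
```

```text
lane x,y mm 20.7 -0.5 z 83.3
t 39.2 p [0.555  0.2166 0.0833] toolx [-0.001 -0.002 -1.   ] jaw yaw -6.8 F [-7.8  0.3  5. ] w 0.0337 q [ 0.26  0.42  1.67 -0.    1.05  0.38]
-0.006 1033 [0.1112 0.1369 0.1572] 0.006 0.017
0.0 1877 [0.1157 0.1221 0.1564] -0.025 0.028
0.006 1877 [0.1157 0.1166 0.1557] -0.024 0.028
0.012 1814 [0.1156 0.1165 0.1176] -0.026 0.028
0.018 1792 [0.1157 0.1165 0.1173] -0.027 0.028
0.024 1816 [0.1157 0.1166 0.1177] -0.026 0.028
0.03 1896 [0.1158 0.1168 0.1552] -0.024 0.028
0.036 1793 [0.1156 0.1224 0.1565] -0.024 0.028
0.042 1006 [0.111  0.1367 0.1568] 0.005 0.017
0.048 1254 [0.1039 0.1158 0.1373] -0.002 0.028
0.054 2297 [0.1161 0.1357 0.1407] -0.013 0.028
0.06 4046 [0.1164 0.1436 0.1564] -0.028 0.028
0.066 2763 [0.1161 0.1435 0.1587] -0.011 0.028
0.072 1464 [0.1158 0.117  0.1573] -0.009 0.028
0.078 1135 [0.1155 0.1165 0.1174] -0.027 0.028
0.084 903 [0.1135 0.1145 0.1161] -0.028 0.028
0.09 113 [0.1131 0.1138 0.1144] -0.008 0.028
```

carry_out --deltas '[0,-0.03,0,0,0,0,-1,0,-0.02,0,0,0,0,-1,0,0,0,0,0,0,-0.15,0,0,0,0,0,0,-0.1,0,0,0,0,0,0,-0.1]'

```text
clock: 39.88
position: [0.5532, 0.2169, 0.0828]
ee_rot: [-0.471, -0.529, -0.469, 0.529]
contact_force: [-7.1, 1.8, 1.7]
width: 0.0383
```

```bash
python3 - <<'E'
from h import *
lane(); im=grab("wrist");cv2.imwrite("pics/w16.png",im["color"][:,:,::-1]); prof(im)
E
```

```text
lane x,y mm 18.9 -0.4 z 82.8
t 39.88 p [0.5532 0.2169 0.0828] toolx [ 0.001 -0.002 -1.   ] jaw yaw -6.8 F [-7.1  1.8  1.7] w 0.0383 q [ 0.26  0.42  1.68 -0.    1.04  0.38]
-0.006 1873 [0.1072 0.1229 0.1567] -0.012 0.017
0.0 879 [0.1155 0.1172 0.1582] -0.024 0.028
0.006 1817 [0.1156 0.1165 0.133 ] -0.025 0.028
0.012 1833 [0.1156 0.1165 0.1176] -0.026 0.028
0.018 1770 [0.1157 0.1165 0.1174] -0.027 0.028
0.024 1822 [0.1157 0.1166 0.1182] -0.025 0.028
0.03 1919 [0.1157 0.1167 0.1556] -0.024 0.028
0.036 1864 [0.1156 0.1221 0.1565] -0.024 0.028
0.042 985 [0.1109 0.1356 0.1564] 0.006 0.018
0.048 1262 [0.104  0.1155 0.1379] -0.005 0.028
0.054 2272 [0.1162 0.1354 0.1405] -0.014 0.028
0.06 4362 [0.1165 0.1443 0.1573] -0.028 0.028
0.066 2514 [0.1161 0.1417 0.1579] -0.029 0.028
0.072 1439 [0.1158 0.117  0.1574] -0.009 0.028
0.078 1042 [0.1156 0.1165 0.1173] -0.026 0.028
0.084 900 [0.1135 0.1147 0.1164] -0.028 0.028
0.09 185 [0.1133 0.114  0.1145] -0.007 0.028
```

View pics/w16.png

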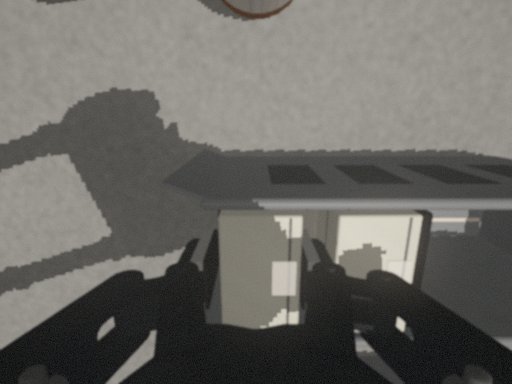

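carry_out --deltas '[0,0.02,0,0,0,0,-0.08,-0.05,0,0,0,0,0,-0.08,-0.1,0,0,0,0,0,-0.08,-0.05,0,0,0,0,0,-0.08]'

```text
clock: 40.42
position: [0.5537, 0.2166, 0.0939]
ee_rot: [-0.47, -0.528, -0.469, 0.529]
contact_force: [-5.5, 0.7, -3.7]
width: 0.0395
```

```bash
python3 - <<'E'
from h import *
lane(); im=grab("wrist");cv2.imwrite("pics/w17.png",im["color"][:,:,::-1]); prof(im)
E
```

```text
lane x,y mm 19.4 -0.6 z 93.9
t 40.42 p [0.5537 0.2166 0.0939] toolx [-0.001 -0.003 -1.   ] jaw yaw -6.8 F [-5.5  0.7 -3.7] w 0.0395 q [ 0.26  0.41  1.66 -0.    1.07  0.38]
-0.006 1571 [0.108  0.1307 0.1481] -0.012 0.016
0.0 573 [0.1151 0.1164 0.1288] -0.028 0.028
0.006 1495 [0.1156 0.1165 0.1172] -0.028 0.028
0.012 1505 [0.1156 0.1164 0.1172] -0.028 0.028
0.018 1480 [0.1156 0.1164 0.1172] -0.028 0.028
0.024 1495 [0.1156 0.1165 0.1172] -0.028 0.028
0.03 1491 [0.1157 0.1165 0.1173] -0.028 0.028
0.036 1541 [0.1139 0.1223 0.1417] -0.029 0.028
0.042 802 [0.1117 0.1405 0.1513] 0.005 0.015
0.048 1246 [0.104  0.1145 0.1481] -0.001 0.027
0.054 2170 [0.1194 0.1411 0.1509] -0.013 0.028
0.06 2885 [0.1199 0.1516 0.1573] -0.014 0.028
0.066 1981 [0.1187 0.1417 0.1573] -0.01 0.028
0.072 1077 [0.1174 0.1187 0.1549] -0.009 0.028
0.078 888 [0.1165 0.1177 0.1185] -0.004 0.028
0.084 741 [0.1137 0.1165 0.1175] -0.009 0.028
0.09 480 [0.1134 0.1142 0.1149] -0.011 0.028
```

View pics/w17.png

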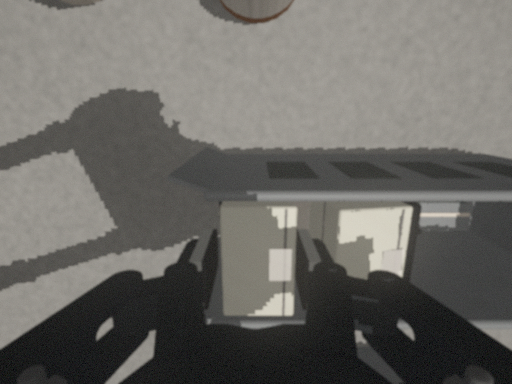

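carry_out --deltas '[0,0,0.1,0,0,0,-0.08,0,0,0.1,0,0,0,-0.08,0,0,0,0,0,0,-0.08]'

```text
clock: 40.85
position: [0.5529, 0.2058, 0.0946]
ee_rot: [0.47, 0.529, 0.469, -0.528]
contact_force: [-5.9, 3.3, -0.7]
width: 0.0393
```

```bash
python3 - <<'E'
from h import *
lane(); im=grab("wrist");cv2.imwrite("pics/w18.png",im["color"][:,:,::-1]); prof(im)
E
```

```text
lane x,y mm 19.9 -11.4 z 94.6
t 40.85 p [0.5529 0.2058 0.0946] toolx [ 0.001  0.    -1.   ] jaw yaw -6.8 F [-5.9  3.3 -0.7] w 0.0393 q [ 0.24  0.4   1.68 -0.    1.06  0.36]
-0.006 1135 [0.1117 0.134  0.1502] -0.023 0.002
0.0 1140 [0.1088 0.1166 0.1321] -0.028 0.028
0.006 1593 [0.1156 0.1164 0.1172] -0.028 0.028
0.012 1583 [0.1156 0.1164 0.1172] -0.028 0.028
0.018 1588 [0.1155 0.1164 0.1172] -0.028 0.028
0.024 1576 [0.1156 0.1165 0.1173] -0.029 0.028
0.03 1581 [0.1156 0.1165 0.1173] -0.028 0.028
0.036 1507 [0.1114 0.1202 0.1367] -0.028 0.028
0.042 837 [0.1122 0.1404 0.1516] -0.006 0.002
0.048 1435 [0.1031 0.1127 0.1478] -0.009 0.025
0.054 2450 [0.1178 0.1216 0.1514] -0.024 0.025
0.06 3144 [0.1197 0.1504 0.1571] -0.024 0.025
0.066 2253 [0.1186 0.1202 0.1571] -0.021 0.025
0.072 1385 [0.1174 0.1188 0.1542] -0.02 0.025
0.078 1178 [0.1165 0.1178 0.1187] -0.015 0.025
0.084 1031 [0.1101 0.1167 0.1178] -0.019 0.028
0.09 656 [0.1133 0.1142 0.115 ] -0.022 0.028
```

View pics/w18.png

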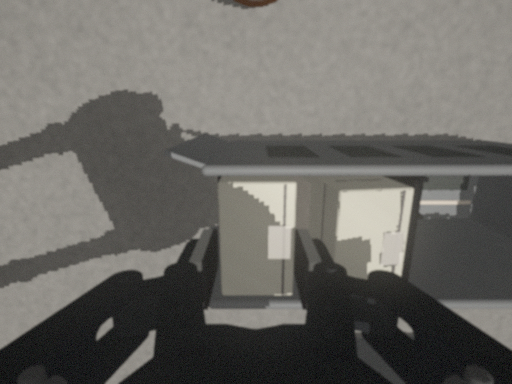

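carry_out --deltas '[-0.04,0,-0.12,0,0,0,-0.08,-0.04,0,-0.12,0,0,0,-0.08,-0.04,0,-0.12,0,0,0,-0.08,0,0,0,0,0,0,-0.08]'

```text
clock: 41.4
position: [0.5549, 0.2255, 0.1012]
ee_rot: [-0.471, -0.527, -0.469, 0.53]
contact_force: [-5.9, -1.3, -0.7]
width: 0.0393
```

```bash
python3 - <<'E'
from h import *
lane(); im=grab("wrist");cv2.imwrite("pics/w19.png",im["color"][:,:,::-1]); prof(im)
E
```

```text
lane x,y mm 19.6 8.4 z 101.2
t 41.4 p [0.5549 0.2255 0.1012] toolx [-0.    -0.004 -1.   ] jaw yaw -6.7 F [-5.9 -1.3 -0.7] w 0.0393 q [ 0.27  0.41  1.64 -0.    1.09  0.39]
-0.006 1227 [0.1164 0.1403 0.1558] -0.003 0.022
0.0 952 [0.1133 0.1168 0.1374] -0.028 0.028
0.006 1289 [0.1156 0.1164 0.1171] -0.028 0.028
0.012 1286 [0.1155 0.1164 0.1172] -0.028 0.028
0.018 1287 [0.1156 0.1164 0.1171] -0.028 0.028
0.024 1272 [0.1156 0.1165 0.1172] -0.029 0.028
0.03 1291 [0.1156 0.1165 0.1173] -0.028 0.028
0.036 1518 [0.1143 0.1284 0.1445] -0.028 0.028
0.042 785 [0.1187 0.1468 0.1574] 0.015 0.023
0.048 1008 [0.1065 0.1204 0.1552] 0.011 0.029
0.054 1695 [0.1205 0.1543 0.1583] -0.005 0.029
0.06 1639 [0.1196 0.1542 0.1597] -0.004 0.029
0.066 1187 [0.1186 0.1198 0.1591] -0.002 0.029
0.072 740 [0.1174 0.1185 0.1194] -0.002 0.029
0.078 649 [0.1168 0.1177 0.1184] 0.002 0.029
0.084 541 [0.1139 0.1159 0.1175] -0.001 0.029
0.09 212 [0.1133 0.1141 0.1148] -0.002 0.028
```

View pics/w19.png

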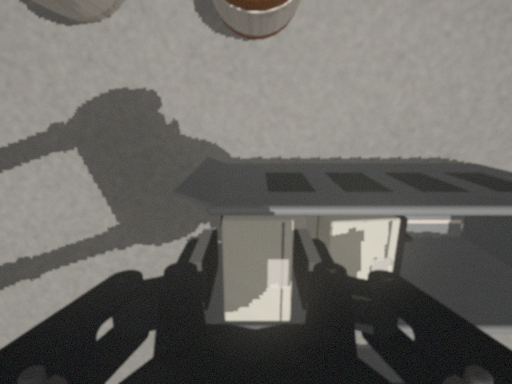

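carry_out --deltas '[-0.03,0,0.12,0,0,0,-0.08,-0.03,0,0.12,0,0,0,-0.08,-0.03,0,0.06,0,0,0,-0.08,-0.03,0,-0.12,0,0,0,-0.08,-0.03,0,-0.1,0,0,0,-0.08,0,0,0,0,0,0,-0.08]'

```text
clock: 42.2
position: [0.5559, 0.2217, 0.111]
ee_rot: [0.471, 0.529, 0.468, -0.528]
contact_force: [-4.5, -0.6, -0.4]
width: 0.0389
```

```bash
python3 - <<'E'
from h import *
lane(); im=grab("wrist");cv2.imwrite("pics/w20.png",im["color"][:,:,::-1]); prof(im)
E
```

```text
lane x,y mm 21.0 4.6 z 111.0
t 42.2 p [0.5559 0.2217 0.111 ] toolx [ 0.003 -0.002 -1.   ] jaw yaw -6.7 F [-4.5 -0.6 -0.4] w 0.0389 q [ 0.27  0.4   1.64 -0.    1.11  0.38]
-0.006 686 [0.125  0.1479 0.1581] -0.006 0.018
0.0 1459 [0.1157 0.1228 0.15  ] -0.028 0.028
0.006 1172 [0.1156 0.1165 0.1172] -0.028 0.028
0.012 1162 [0.1155 0.1164 0.1172] -0.028 0.028
0.018 1185 [0.1156 0.1164 0.1171] -0.028 0.028
0.024 1153 [0.1156 0.1165 0.1172] -0.028 0.028
0.03 1149 [0.1156 0.1165 0.1173] -0.028 0.028
0.036 930 [0.116  0.1373 0.1505] -0.028 0.027
0.042 693 [0.125  0.1474 0.1577] -0.006 0.018
0.048 950 [0.1057 0.1199 0.1561] 0.008 0.029
0.054 635 [0.1204 0.1214 0.1567] 0.002 0.029
0.06 744 [0.1195 0.1205 0.1218] -0.003 0.029
0.066 802 [0.1188 0.1197 0.1206] -0.01 0.029
0.072 838 [0.118  0.1189 0.1198] -0.012 0.029
0.078 762 [0.1171 0.1181 0.1189] -0.013 0.029
0.084 597 [0.1138 0.1149 0.1177] -0.009 0.029
0.09 138 [0.1134 0.114  0.1146] -0.01 0.028
```

carry_out --deltas '[0,-0.04,0,0,0,0,-0.08,-0.05,0,0.08,0,0,0,-0.08,-0.06,0,0.08,0,0,0,-0.08,-0.1,0,0,0,0,0,-0.08,-0.3,0,0,0,0,0,-0.08,-0.5,0,0,0,0,0,0.5,-0.4,0,0,0,0,0,1,0,0,0,0,0,0,1]'

```text
clock: 43.25
position: [0.5563, 0.2127, 0.1994]
ee_rot: [0.473, 0.533, 0.466, -0.525]
contact_force: [-0.3, 0.1, -0.1]
width: 0.0851
```

```bash
python3 - <<'E'
from h import *
lane(); im=grab("wrist");cv2.imwrite("pics/w21.png",im["color"][:,:,::-1]); prof(im)
E
```

```text
lane x,y mm 22.5 -4.2 z 199.4
t 43.25 p [0.5563 0.2127 0.1994] toolx [ 0.015 -0.    -1.   ] jaw yaw -6.8 F [-0.3  0.1 -0.1] w 0.0851 q [ 0.25  0.32  1.52 -0.    1.28  0.37]
-0.006 53 [0.1148 0.1158 0.1165] -0.022 0.027
0.0 517 [0.1155 0.1164 0.1172] -0.028 0.027
0.006 524 [0.1154 0.1164 0.1172] -0.029 0.027
0.012 529 [0.1155 0.1164 0.1173] -0.029 0.028
0.018 490 [0.1155 0.1165 0.1173] -0.028 0.028
0.024 555 [0.1155 0.1166 0.1174] -0.029 0.028
0.03 510 [0.1153 0.1164 0.1173] -0.029 0.028
0.036 512 [0.1156 0.1166 0.1174] -0.028 0.028
0.042 525 [0.1156 0.1165 0.1173] -0.028 0.028
0.048 519 [0.1156 0.1165 0.1174] -0.028 0.028
0.054 522 [0.1156 0.1166 0.1175] -0.028 0.028
0.06 517 [0.1157 0.1167 0.1175] -0.028 0.028
0.066 455 [0.1131 0.1145 0.1163] -0.027 0.028
0.072 90 [0.1124 0.1137 0.1145] -0.027 0.028
```

View pics/w21.png

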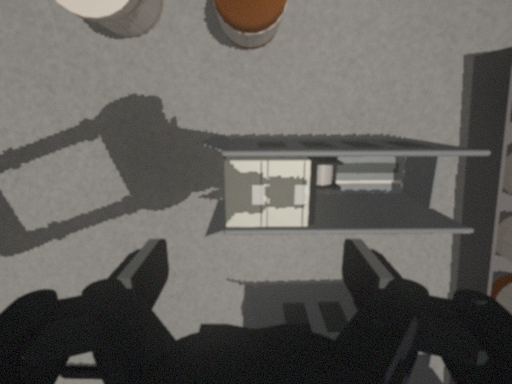

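```bash
python3 - <<'E'
from h import *
s=grab("scene"); crop(s,60,90,380,330,2.5,"pics/s21.png")
t=grab("top"); cv2.imwrite("pics/t21.png",t["color"][:,:,::-1])
a=cv2.imread("pics/top0.png"); d=cv2.absdiff(a,t["color"][:,:,::-1].copy()); 
E
```

```text
(no output)
```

View pics/s21.png

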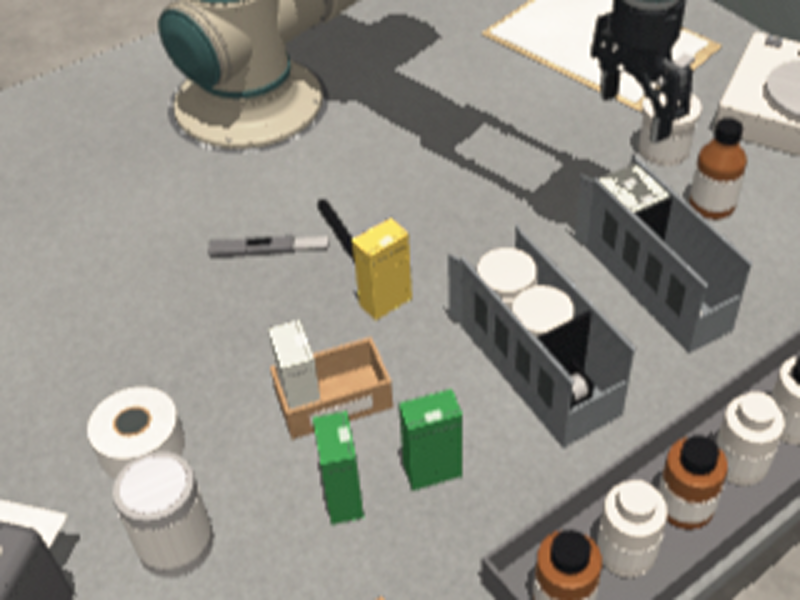

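View pics/t21.png

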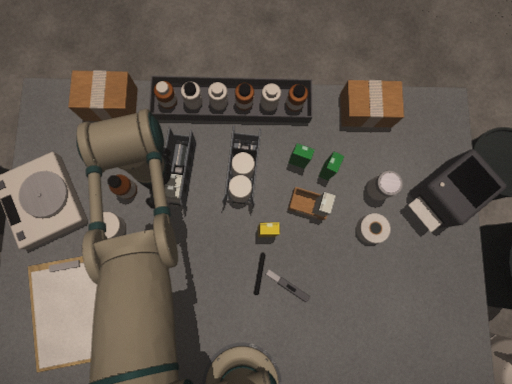

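The pictures show both cartons level in the lane (scene crop around 635,190) and the third upright in its case (295,360). Every bystander is where it started. Handing in.

```bash
python3 -c "
from rig import job; print(job.sign_off())"
```

```text
the job is handed in; nothing more can be done
None
```

I restocked the lane with two of the white cartons and handed the job in at about 43 s. Each one was gripped by its narrow edges to lift it from the case, set on the apron and regripped by its broad faces. It was then pushed in over the lips, lowered to the floor and released.

**Last checks, before handing in:**
- **Cartons in the lane:** both stand square behind the lips, filling lane x from about 0 to 67 mm. Their tops are level at 116.5 mm (116 expected), and the pusher sits against the rear one.
- **Everything else:** the third carton stands in its case, and the jars, bottle, can, tub, roll and look-alikes look unmoved in the camera views. The open gripper was about 80 mm above the lane.

**What did not go smoothly with the second carton:**
- **First try:** it stopped about 4 mm above the floor, apparently because the gripper finger was catching on the first carton. I took it back out, regripped it 9 mm higher on the apron, and the second try reached the floor.
- **First carton tipped:** as I withdrew the finger from between the two, it lifted the first carton's front edge and tilted it about 8°. I eased the finger out with small sideways movements; once free, the carton went upright again under the pusher. I did not see that final settling as it happened, only the result.

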